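Load a slotted mass on the fuse-clip pull tester and latch its gate

ROBOT

A 6-joint arm with a two-finger parallel gripper is mounted at the origin on the work surface. World frame = base frame: x ahead of the robot, y to its left, z up, the work surface at z = 0. Lengths are in m, angles in rad, forces in N, time in s.
With the tool pointing down it reaches from about 0.325 to 0.9 m from the base axis. Payload 3.5 kg.
Tool frame: the origin (TCP) lies at the very end of the fingers, on their centre line; the grasp point (between the pads) lies ctrl.grip_point_offset behind it (ctrl.grip_point_offset is the distance from the TCP to the grasp point, in m); y points along the fingers, z is the direction in which the jaws open and shut, and the axes are right-handed (so a half turn about y gives the same grasp; the last joint's range is limited). The gripper opens to 85 mm and grips with 20 to 120 N. Pads are 22 mm wide; open, the fingers measure 114 mm over their backs; the gripper's body (76 mm by 85 mm) begins 54 mm behind the grasp point. The pads swing forward as they close: fully open they stand 13 mm farther back than shut.
Start: joints at [-1.37, 0.276, -0.026, 1.268, 0, 1.467], TCP at [0.187, -0.596, 0.231] pointing down, gripper open.
Joint ranges: [-3.12, 3.12], [-0.85, 1.88], [-1.08, 1.24], [-1.95, 2.15], [-1.57, 1.53], [-3.14, 3.14]. Speed limits (rad/s): [2.57, 2.57, 3.14, 3.14, 3.14, 3.14].

INTERFACE

Orientations are given as a 3x3 rotation matrix whose columns are the frame's x, y, z axes.
In Python, from workcell import ctrl gives the robot as it stands.
- The arm moves only by the shell command python3 -m jog 'ROWS' [FORCE]. ROWS is JSON, one flat list of numbers, 7 for each row, row after row: the turn, a rotation vector about the tool's x, y, z in rad, then the shift along the tool's x, y, z in cm, then the finger opening in cm, from 0 to 8.54. In form: [wx, wy, wz, x, y, z, jaw, wx, wy, wz, x, y, z, jaw, ...]. A call has 1 to 5 rows; each row is the pose to reach, as a shift and turn from the pose commanded when the call began, along the tool's axes at that moment; what a row does not reach only later rows make up. A row lasts 1/10 s, in which the tool goes at most 50 mm and 8.59 degrees, less where a joint would pass 70% of its speed; a pose out of reach is approached as far as the arm can. A call with a gripper value outside its range is refused whole. The fingers move at their own pace and stop on an object; FORCE is the grip in N (left out, the last holds). Time passes only in rows, so rows that repeat a pose let the fingers close. It gives the time, the measured TCP pose, the force and the opening at its end, in the units of the state.
- ctrl.read_state(): the state, without advancing time (a new reading comes with each control period).
- ctrl.camera(name): name is "scene" or "top" or "wrist"; returns a dict with "color" (400x640x3 uint8, red, green, blue), "fx", "fy", "cx", "cy" (pixels), "rvec" (rotation vector, rad) and "tvec" (3), from world to camera coordinates, as OpenCV has them. Camera axes: x right, y down, z forward; pixel columns grow to the right and rows downward; lengths in m; the calibration is good to about 2 mm. A picture is of the moment at which its call begins. There is no depth.
- ctrl.finish_job(): hands the job in, once; it reports no verdict.
The state is a dict: "time_s": time; "joint_pos": joint angles; "joint_vel": joint speeds; "effort": joint torques, N m; "position": TCP position; "eef_rot": TCP orientation; "wrist_force": force on the tool from outside, world axes, zero at the start; "ft_torque": the same for the moment, N m; "gripper_width": finger opening in m.
Only numpy, scipy, OpenCV 4.12 (cv2) and the standard library are available. Lean on these libraries where they do the work, as an engineer would, in place of code of your own. Each camera call takes 0.05 s, during which the arm holds its last target.

TASK

Take the larger slotted mass off the weight rest and slide it sideways onto the hanger stem of the clip tester, above the small mass already there; turn it so that its slot points at least 45 degrees away from the slot of the mass below, lower it gently until it sits flat on that mass, and let go. Then push the tester's low front gate shut until its latch snaps in. Leave the other small mass and the loose parts on the counter where they are.

Things in the scene. Friction and masses are not known exactly. Their poses are not given: they have to be found in the camera images.
- mass_center (a point): Centre (half-way up) of the larger slotted mass, to be loaded: brass disc 56 mm across, 16 mm thick, 0.2 to 0.4 kg, flat on one of the two posts of the grey weight rest (posts 26 mm across, 130 mm apart, tops 60 mm above the counter). Own x axis points along its slot, centre to open mouth; z up. The slot is 12 mm wide, goes right through and ends 4 mm past the centre.
- mass_slot (a point): Middle of the slot mouth of the larger mass, on the rim, 28 mm from its centre along its own x axis, half-way up.
- small_center (a point): Centre (half-way up) of the other slotted mass on the weight rest, to be left alone: plain brass disc 40 mm across, 14 mm thick.
- lower_center (a point): Centre (half-way up) of the small slotted mass that is already on the hanger pan: plain brass disc 40 mm across, 14 mm thick, loose but held by the stem. Own x axis points along its slot, from centre to mouth (12 mm wide slot).
- seat (a point): Middle of the top of the clip tester's hanger pan (38 mm across), 130 mm above the counter; the stem rises here. The small mass on it reaches 144 mm, so the seated larger mass has its centre 22 mm above this point. Tester axes: x from the gate past the stem to the column, y to the gate's hinge side, z up. Under the pan is an open bay with side walls 75 mm high, 108 mm to either side.
- stem_top (a point): Top of the hanger stem (upright, rigid, 6 mm across), 278 mm above the counter. Over it are a shackle, fuse and holder under a fixed arm (30 mm wide, top at 345 mm) that reaches 22 mm past the stem on the gate side; its column's near face is 93 mm beyond the stem. A gripper straight over the stem is blocked: it must lean back from it.
- hinge (a point): Point on the gate's upright hinge axis, 55 mm above the counter, at x -105, y +112 mm from the seat in the tester's axes, which this point shares. The gate: metal panel 8 mm thick, 20 to 86 mm above the counter, from 14 to 200 mm from the axis, which lies in its mid-plane. Shut, it runs along -y of the tester; it opens towards -x, swinging its free end to the robot's side.
- gate_end (a point): A good place to push: on the outer (robot side) face of the gate, 180 mm from the hinge axis, 60 mm above the counter. It moves with the gate.
- gate (a joint): Gate angle in rad: 0 shut, grows as it opens towards the robot's side; it stays where it is left. Its stop is at 0.
- latch (a joint): How far the bevelled sprung bolt at the free end of the gate is pressed in, in m: 0 sprung out, up to 0.014 pressed in. It is pressed in by about 8 mm while it rides over the fixed strike (gate angle below about 0.1 rad) and springs back to 0 when the gate is fully shut; pushing at the gate's end takes a few newtons, under 15 N.
- fuse: Square ceramic fuse with two copper blades, 116 x 32 x 30 mm, lying on the counter (bystander); origin under its middle, x along the blades.
- busbar: Flat copper busbar strip 120 x 20 x 6 mm on the counter (bystander); origin under its middle, x along its length.
- spacer: Short plastic tube spacer, 36 mm across, 16 mm high, on the counter (bystander); origin under its middle.
Not all that is in view belongs to the job. What is shaped like the part that bears mass_center but green or red is not meant.

How it is judged:
By the outcome, as a careful person would: the job done as asked, in the order asked, and still so for the second after the job is handed in, with the robot touching nothing.
It also fails if it takes over 59 s, if anything falls off the work surface, if the arm or the gripper's body presses on something with over 40 N, if the wrist force passes 120 N, or if a joint passes its speed limit or range.

## Working session

There is one attempt and no reset: what is moved stays moved. The work goes in short steps, Python scripts to look and compute and a shell command to move; the robot and the scene stay as the last step left them, time stands still between calls to the robot, and variables do not carry over. Pictures are saved under pics/ and viewed, and the job is handed in when it is done.

```bash
ls; mkdir -p pics
python3 - <<'E'
from workcell import ctrl
import cv2
print(ctrl.grip_point_offset); s=ctrl.read_state(); print(s)
for n in ["scene","top","wrist"]:
    c=ctrl.camera(n); cv2.imwrite(f"pics/{n}0.png",c["color"][:,:,::-1]); print(n,c["fx"],c["fy"],c["cx"],c["cy"],c["rvec"],c["tvec"])
E
```

```text
pics
0.0187
{'time_s': 0.0, 'joint_pos': array([-1.37038038e+00,  2.77148541e-01, -2.78876223e-02,  1.26799353e+00,
        1.60064328e-05,  1.46737653e+00]), 'joint_vel': array([ 6.20558802e-05, -3.90370861e-04,  7.15193854e-04, -2.31917542e-04,
       -2.83163114e-04, -5.35461498e-04]), 'effort': array([ 1.49611220e-03, -4.45508802e+01,  2.95203137e+01,  1.63403543e-02,
       -4.51145775e-05,  4.83902966e-06]), 'position': array([ 0.18681666, -0.59561209,  0.23014687]), 'eef_rot': array([[-9.54195982e-01, -4.28925380e-04,  2.99181959e-01],
       [-2.99182165e-01,  2.19184761e-03, -9.54193496e-01],
       [-2.46483455e-04, -9.99997506e-01, -2.21977901e-03]]), 'wrist_force': array([-0.02748837,  0.29752757, -0.27549389]), 'ft_torque': array([-0.01480044,  0.03896315,  0.0560384 ]), 'gripper_width': 0.08532144825928974}
scene 412.5284471276312 412.5284471276312 321.5290403731041 193.4916066465245 [ 1.85981393  1.42729931 -0.71162268] [-0.10988603 -0.19464762  1.43461338]
top 388.23413782546896 388.23413782546896 317.02187944031465 208.77222766147884 [ 2.12946476 -2.17346798  0.2003316 ] [-0.04774652  0.59025032  1.0173246 ]
wrist 321.05938100191696 321.05938100191696 316.629430403064 196.93828436687917 [-2.34818241  1.72581739  0.23883213] [-0.62431702 -0.03541587  0.37835581]
```

View pics/scene0.png

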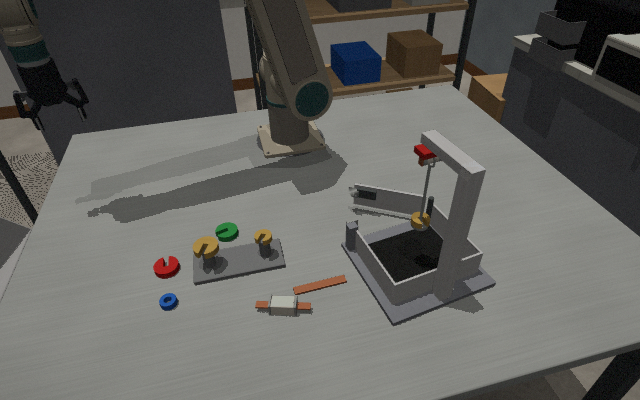

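View pics/top0.png

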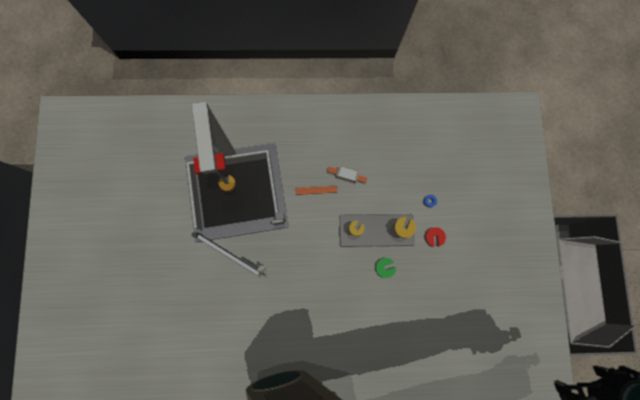

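View pics/wrist0.png

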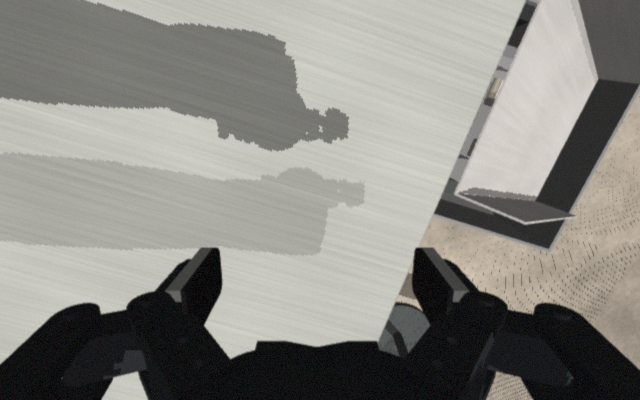

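The larger brass disc is at scene (206,247) and top (405,227). The other candidates are the small brass disc at top (357,228), green at (386,268), red at (435,237), and the small mass on the pan at top (227,184). Only the one at top (405,227) is brass, larger and on the rest. I'll confirm it in an enlarged crop.

Run:
```python
import cv2,numpy as np
t=cv2.imread("pics/top0.png"); s=cv2.imread("pics/scene0.png")
a=cv2.resize(t[190:290,330:460],None,fx=6,fy=6,interpolation=cv2.INTER_CUBIC); cv2.imwrite("pics/c1.png",a)
a=cv2.resize(t[90:290,170:300],None,fx=3,fy=3,interpolation=cv2.INTER_CUBIC)
b=cv2.resize(s[120:320,330:500],None,fx=3,fy=3,interpolation=cv2.INTER_CUBIC)[:600]
c=np.hstack([a,b])[:, :900]; c=cv2.resize(c,(800,int(600*800/c.shape[1]))); cv2.imwrite("pics/c2.png",c)
a=cv2.resize(s[210:320,140:300],None,fx=5,fy=5,interpolation=cv2.INTER_CUBIC); cv2.imwrite("pics/c3.png",a)
```

```text
(no output)
```

View pics/c1.png

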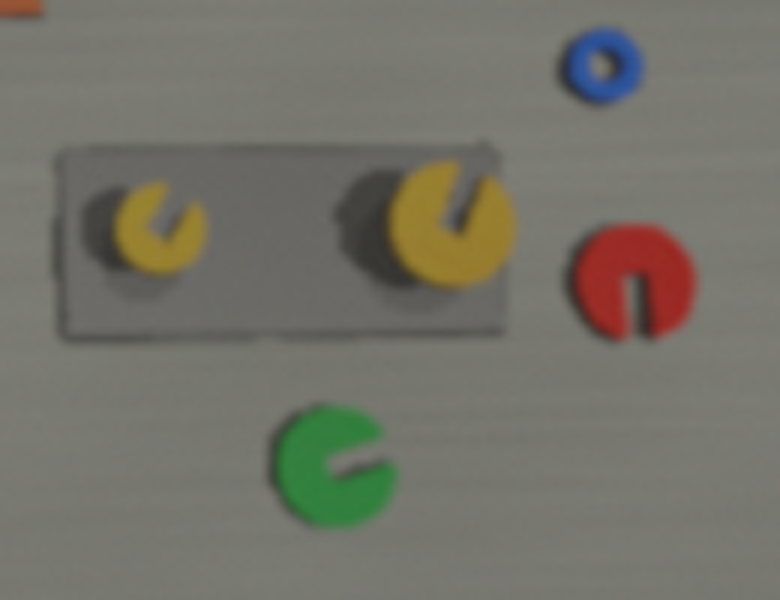

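View pics/c2.png

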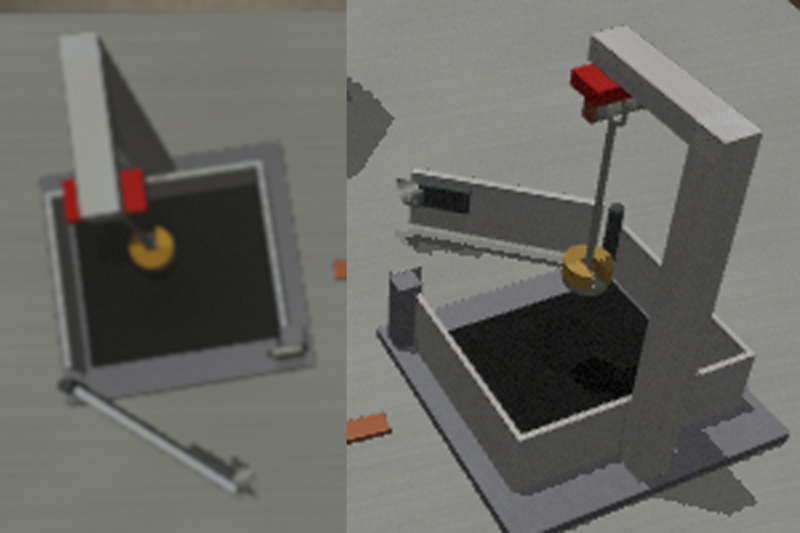

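View pics/c3.png

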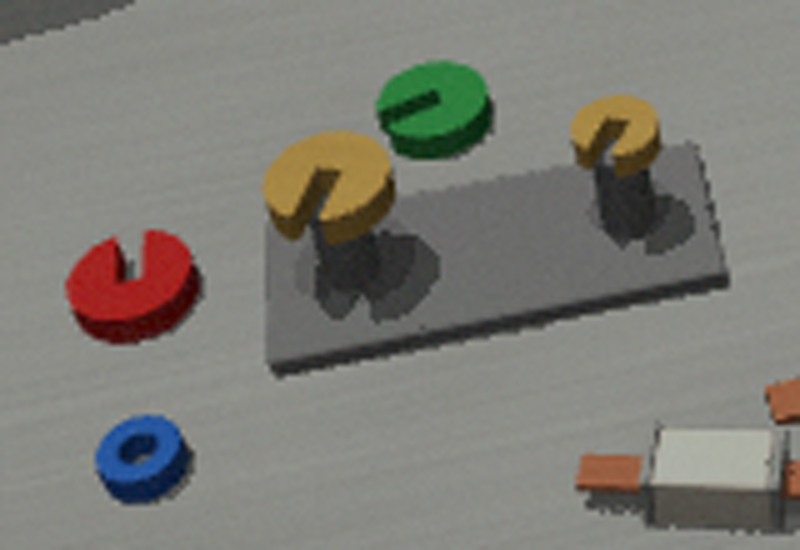

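The crop confirms it: the large brass disc on the rest, at c1 (452,225), with its slot pointing up-right. Next, measure.

```bash
cat > h.py <<'E'
import numpy as np,cv2
from workcell import ctrl
def cam(n): 
    c=ctrl.camera(n); c["R"]=cv2.Rodrigues(np.array(c["rvec"],float))[0]; c["t"]=np.array(c["tvec"],float).ravel(); return c
def bp(c,u,v,z):
    d=c["R"].T@np.array([(u-c["cx"])/c["fx"],(v-c["cy"])/c["fy"],1]); o=-c["R"].T@c["t"]
    return o+d*(z-o[2])/d[2]
def pj(c,P):
    p=(c["R"]@np.atleast_2d(P).T).T+c["t"]; return np.c_[p[:,0]/p[:,2]*c["fx"]+c["cx"],p[:,1]/p[:,2]*c["fy"]+c["cy"]]
def save(c,n): cv2.imwrite(n,c["color"][:,:,::-1])
def blobs(c,lo,hi,amin=20):
    h=cv2.cvtColor(c["color"],cv2.COLOR_RGB2HSV); m=cv2.inRange(h,lo,hi)
    n,l,s,ce=cv2.connectedComponentsWithStats(m); return [(i,s[i],ce[i],l==i) for i in range(1,n) if s[i][4]>=amin]
E
python3 - <<'E'
from h import *
np.set_printoptions(precision=4,suppress=True)
for n in ["top","scene"]:
    c=cam(n); print(n,"campos",-c["R"].T@c["t"])
    for i,s,ce,m in blobs(c,(12,110,80),(30,255,255)):
        cn=max(cv2.findContours(m.astype(np.uint8),0,2)[0],key=cv2.contourArea)
        (u,v),r=cv2.minEnclosingCircle(cn)
        print(s,ce,(u,v),r,[bp(c,u,v,z) for z in (.076,.074,.144)])
c=cam("top")
print("rest corners",[bp(c,u,v,0.01) for u,v in [(340,214.5),(413,214.5),(414,246),(340,246)]])
E
```

```text
top campos [ 0.4218 -0.0288  1.0986]
[218 175  17  16 152] [227.2763 183.8158] (226.2820587158203, 182.12820434570312) 8.327901840209961 [array([0.6614, 0.1827, 0.076 ]), array([0.6619, 0.1832, 0.074 ]), array([0.6455, 0.1687, 0.144 ])]
[395 217  21  21 305] [404.3902 227.8098] (404.6518859863281, 227.0696258544922) 10.568724632263184 [array([ 0.531 , -0.2913,  0.076 ]), array([ 0.5312, -0.2919,  0.074 ]), array([ 0.5237, -0.2739,  0.144 ])]
[349 221  15  15 139] [355.5108 228.6906] (356.0, 227.75) 7.520904541015625 [array([ 0.5317, -0.1613,  0.076 ]), array([ 0.5319, -0.1616,  0.074 ]), array([ 0.5244, -0.1525,  0.144 ])]
scene campos [ 1.2368 -0.1914  0.7361]
[472  74  35  27 495] [492.6081  83.4687] (489.6363525390625, 85.81818389892578) 20.185203552246094 [array([-0.0338,  0.7791,  0.076 ]), array([-0.0376,  0.782 ,  0.074 ]), array([0.0971, 0.6791, 0.144 ])]
[411 212  11  12  86] [415.9302 217.4186] (417.0, 218.0) 6.403224468231201 [array([0.5798, 0.2002, 0.076 ]), array([0.5778, 0.2014, 0.074 ]), array([0.6475, 0.1599, 0.144 ])]
[422 212   8  10  40] [425.9   216.175] (425.5, 216.5) 5.147915363311768 [array([0.5803, 0.222 , 0.076 ]), array([0.5784, 0.2232, 0.074 ]), array([0.648 , 0.1794, 0.144 ])]
[254 229  18  12 133] [262.9474 234.2105] (262.5, 235.0) 8.558721542358398 [array([ 0.5383, -0.1639,  0.076 ]), array([ 0.5362, -0.1639,  0.074 ]), array([ 0.6103, -0.1668,  0.144 ])]
[193 236  25  18 297] [205.1987 244.3434] (205.0, 246.0) 12.649210929870605 [array([ 0.5388, -0.2933,  0.076 ]), array([ 0.5366, -0.2936,  0.074 ]), array([ 0.6107, -0.2828,  0.144 ])]
rest corners [array([ 0.5775, -0.1258,  0.01  ]), array([ 0.5735, -0.3343,  0.01  ]), array([ 0.484 , -0.3316,  0.01  ]), array([ 0.4883, -0.1229,  0.01  ])]
```

Run:
```python
from h import *
c=cam("top"); a=cv2.resize(c["color"][95:285,180:300],None,fx=6.6,fy=6.6,interpolation=cv2.INTER_CUBIC)
a=a[:,:,::-1]; 
cv2.imwrite("pics/t1.png",np.ascontiguousarray(a[:600]));cv2.imwrite("pics/t2.png",np.ascontiguousarray(a[650:]))
c=cam("scene"); a=cv2.resize(c["color"][125:325,335:500],None,fx=4.5,fy=3,interpolation=cv2.INTER_CUBIC)
a=cv2.resize(c["color"][125:245,340:500],None,fx=5,fy=5,interpolation=cv2.INTER_CUBIC)
cv2.imwrite("pics/s1.png",a[:,:,::-1])
```

```text
(no output)
```

View pics/t1.png

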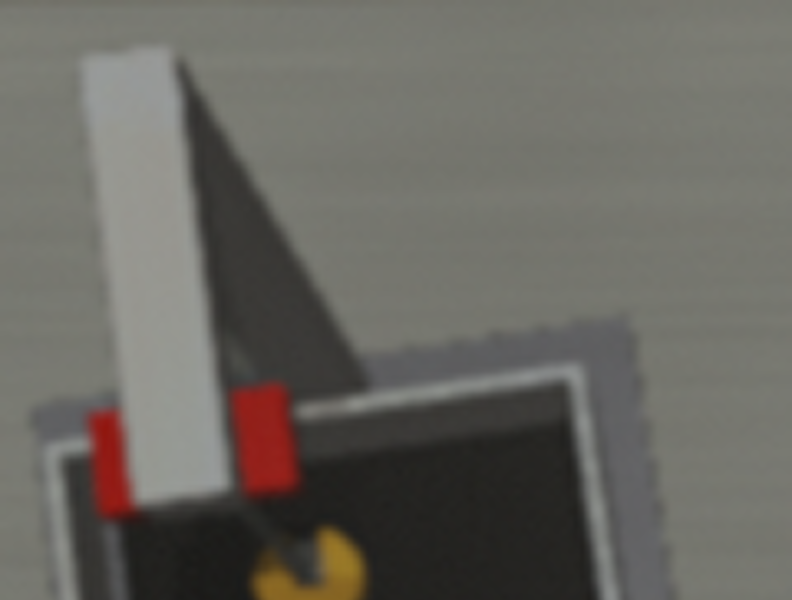

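View pics/t2.png

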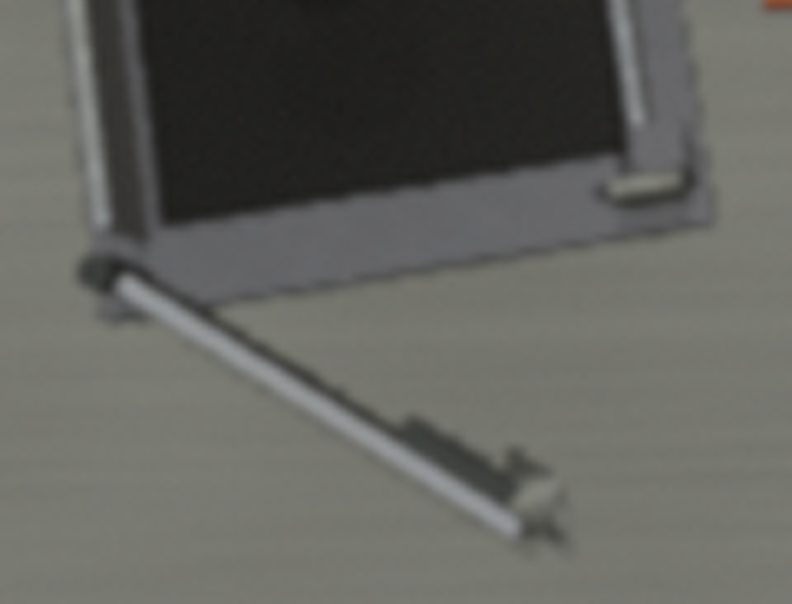

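View pics/s1.png

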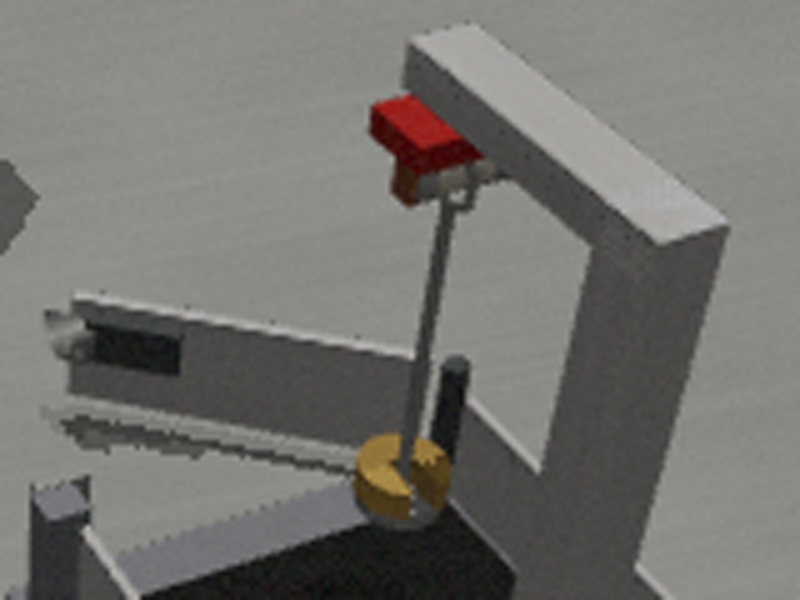

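Run:
```python
from h import *
np.set_printoptions(precision=4,suppress=True)
c=cam("top"); f=lambda x,y,z:bp(c,180+(x+.5)/6.6-.5,95+(y+.5)/6.6-.5,z)
P=dict(el=f(130,503,.345),er=f(232,490,.345),fl=f(82,57,.345),fr=f(172,48,.345),rb=f(580,366,.075),lb=f(48,448,.075),rf=f(638,775,.075),lf=f(100,878,.075),hinge=f(103,920,.09),g0=f(120,932,.086),g1=f(510,1178,.086))
for k in P: print(k,P[k])
yaw=lambda a,b:np.degrees(np.arctan2(*(P[b]-P[a])[[1,0]]))
print(yaw("el","fl"),yaw("er","fr"),yaw("er","el")-90,yaw("rf","rb"),yaw("lf","lb"),yaw("rb","lb")-90,yaw("g1","g0")-90)
s=cam("scene"); g=lambda x,y,z:bp(s,340+(x+.5)/5-.5,125+(y+.5)/5-.5,z)
print("scene arm",g(408,40,.345),g(475,25,.345),g(728,228,.345),g(663,243,.345))
print("stem top/bottom",g(455,205,.278-.008),g(405,462,.144))
print("gate",g(75,293,.086),g(415,352,.086), "lower",g(403,462,.144))
print("stem base top cam",f(310,572,.144))
```

```text
el [0.6223 0.1806 0.345 ]
er [0.6258 0.1503 0.345 ]
fl [0.7642 0.1989 0.345 ]
fr [0.7669 0.1714 0.345 ]
rb [0.7495 0.0726 0.075 ]
lb [0.7178 0.2895 0.075 ]
rf [0.5781 0.0497 0.075 ]
lf [0.5405 0.2637 0.075 ]
hinge [0.5223 0.2578 0.09  ]
g0 [0.5178 0.2522 0.086 ]
g1 [0.419  0.0994 0.086 ]
7.322651893916041 8.495944835258266 6.666097553105772 7.605538705067778 8.291660611145424 8.315923111506777 -32.89563769442211
scene arm [0.6308 0.1489 0.345 ] [0.6276 0.1776 0.345 ] [0.7704 0.1958 0.345 ] [0.7721 0.1714 0.345 ]
stem top/bottom [0.6377 0.1764 0.27  ] [0.6466 0.1686 0.144 ]
gate [0.4207 0.0959 0.086 ] [0.5141 0.2443 0.086 ] lower [0.6464 0.1678 0.144 ]
stem base top cam [0.6477 0.1681 0.144 ]
```

Run:
```python
from h import *
c=cam("top"); s=cam("scene")
seat=np.array([.6475,.168,0]);M=seat+[0,0,.144]
def draw(c,ctr,r,ang,z,x0,y0,w,h,k):
    im=cv2.resize(c["color"][y0:y0+h,x0:x0+w],None,fx=k,fy=k,interpolation=cv2.INTER_CUBIC)[:,:,::-1].copy()
    th=np.radians(np.arange(0,361,5)); 
    for a in ang:
        al=np.arcsin(6/ (r*1000))
        t=np.linspace(al,2*np.pi-al,60)+np.radians(a)
        pts=[[ctr[0]+r*np.cos(q),ctr[1]+r*np.sin(q),z] for q in t]
        d=np.array([np.cos(np.radians(a)),np.sin(np.radians(a))]);n=np.array([-d[1],d[0]])
        for sx,sy in [(-.004,-.006),(-.004,.006)]: pts.append([*(ctr[:2]+d*sx+n*sy),z])
        uv=(pj(c,pts)-[x0,y0]+.5)*k-.5
        cv2.polylines(im,[np.int32(uv)],True,(255,0,255),1)
    return im
a=[draw(c,seat,.02,[q],.144,210,165,35,35,11) for q in (-30,0)]
b=[draw(s,seat,.02,[q],.144,405,200,35,35,11) for q in (-30,0)]
print(a[0].shape)
im=np.vstack([np.hstack(a),np.hstack(b)])
cv2.imwrite("pics/low.png",cv2.resize(im,(600,600)))
m=np.array([.532,-.292]);
a=[draw(c,m,.028,[-20],.076,385,207,40,40,10),draw(s,m,.028,[-20],.076,185,225,40,40,10)]
cv2.imwrite("pics/big.png",np.hstack(a))
```

```text
(385, 385, 3)
```

View pics/low.png

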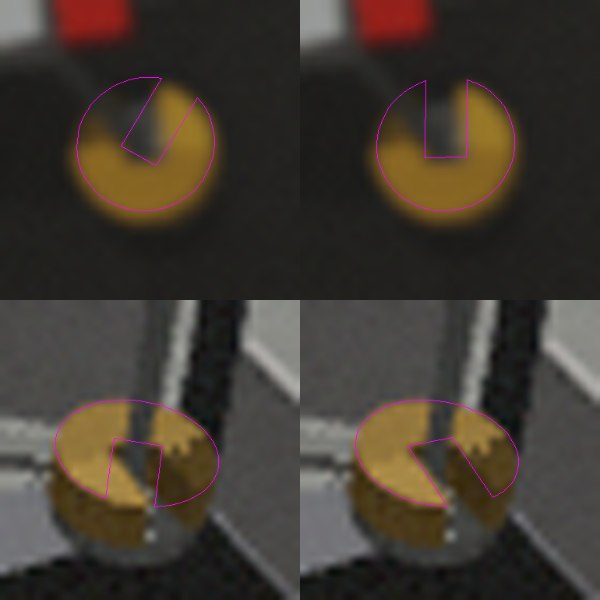

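View pics/big.png

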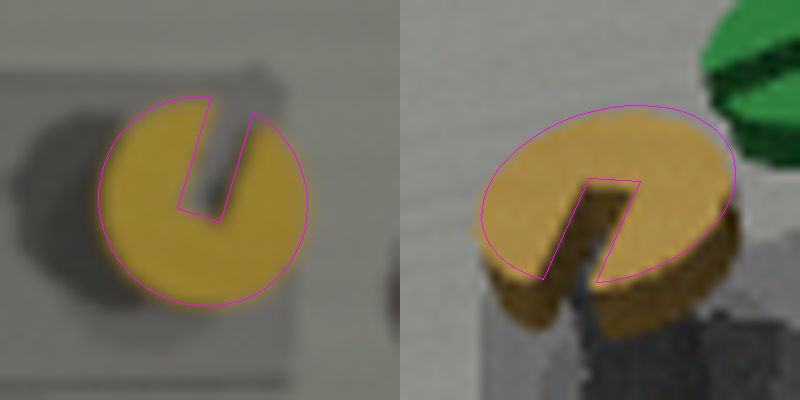

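```bash
cat >> h.py <<'E'
from scipy.spatial.transform import Rotation as Ro
np.set_printoptions(precision=4,suppress=True)
def ori(psi,th):
    p,t=np.radians([psi,th]); y=np.array([np.sin(t)*np.cos(p),np.sin(t)*np.sin(p),-np.cos(t)]); z=np.array([-np.sin(p),np.cos(p),0])
    return np.c_[np.cross(y,z),y,z]
def delta(tcp,R1,P0=None,R0=None):
    s=ctrl.read_state(); R0=s["eef_rot"] if R0 is None else R0; P0=s["position"] if P0 is None else P0
    w=Ro.from_matrix(R0.T@R1).as_rotvec(); d=R0.T@(np.array(tcp)-P0)*100
    print("rotvec",w.round(3),"deg",np.degrees(np.linalg.norm(w)).round(1),"shift cm",d.round(2)); return w,d
E
python3 - <<'E'
from h import *
s=ctrl.read_state(); c=cam("wrist"); print("cam in tool",s["eef_rot"].T@(-c["R"].T@c["t"]-s["position"]), "axes(cols) in tool\n",s["eef_rot"].T@c["R"].T)
R=ori(-45,60); m=np.array([.534,-.2915,.068]); off=.021
tcp=m+R[:,1]*off; print("tcp",tcp)
h=np.array([np.cos(np.radians(-45)),np.sin(np.radians(-45)),0])
pre=tcp-R[:,1]*.10+[0,0,.03]
print(pre); delta(pre,R)
E
```

```text
cam in tool [-0.067  -0.1423  0.0006] axes(cols) in tool
 [[ 0.0009  0.9632  0.2689]
 [ 0.0001 -0.2689  0.9632]
 [ 1.     -0.0008 -0.0004]]
tcp [ 0.5469 -0.3044  0.0575]
[ 0.4856 -0.2431  0.1375]
rotvec [ 1.058 -1.833 -0.641] deg 126.7 shift cm [-39.07   9.38 -24.78]
```

Run:
```python
from h import *
delta([.445,-.205,.26],ori(-45,60))
```

```text
rotvec [ 1.058 -1.833 -0.641] deg 126.7 shift cm [-36.33  -2.87 -29.63]
```

```bash
python3 -m jog '[0.07,-0.122,-0.043,-2.4,-0.2,-2,8.5, 0.14,-0.244,-0.085,-4.8,-0.4,-4,8.5, 0.21,-0.366,-0.128,-7.2,-0.6,-6,8.5, 0.28,-0.488,-0.17,-9.6,-0.8,-8,8.5, 0.35,-0.61,-0.213,-12,-1,-10,8.5]' 80
python3 - <<'E'
from h import *
print(ctrl.read_state()["joint_pos"]); delta([.445,-.205,.26],ori(-45,60))
E
```

```text
time_s: 1.15
position: [0.2723, -0.4641, 0.2419]
eef_rot: [[-0.604, 0.028, 0.796], [-0.738, -0.395, -0.547], [0.299, -0.918, 0.259]]
wrist_force: [0.6, 0.3, 0.6]
gripper_width: 0.0849
[-1.0708 -0.1177 -0.5005  0.8143 -0.1657  1.1121]
rotvec [ 0.703 -1.218 -0.427] deg 84.2 shift cm [-29.02 -11.41   0.06]
```

```bash
python3 -m jog '[0.07,-0.122,-0.043,-3,-1.2,0,8.5, 0.14,-0.244,-0.085,-6,-2.4,0,8.5, 0.21,-0.366,-0.128,-9,-3.6,0,8.5, 0.28,-0.488,-0.17,-12,-4.8,0,8.5, 0.35,-0.61,-0.213,-15,-6,0,8.5]' 80
python3 - <<'E'
from h import *
print(ctrl.read_state()["joint_pos"]); delta([.445,-.205,.26],ori(-45,60))
E
```

```text
time_s: 1.65
position: [0.3616, -0.3297, 0.2526]
eef_rot: [[-0.077, 0.274, 0.959], [-0.759, -0.64, 0.121], [0.647, -0.718, 0.257]]
wrist_force: [1.2, -0.3, -0.4]
gripper_width: 0.085
[-0.6759 -0.3832 -0.8301  0.4168 -0.334   0.7449]
rotvec [ 0.352 -0.608 -0.215] deg 42.1 shift cm [-9.62 -6.23  9.7 ]
```

Run:
```python
from h import *
delta([.486,-.243,.18],ori(-45,60))
```

```text
rotvec [ 0.352 -0.608 -0.215] deg 42.1 shift cm [-12.23   3.07  11.11]
```

```bash
python3 -m jog '[0.07,-0.122,-0.043,-2.4,0.6,2.2,8.5, 0.14,-0.244,-0.085,-4.9,1.2,4.4,8.5, 0.21,-0.366,-0.128,-7.3,1.8,6.6,8.5, 0.28,-0.488,-0.17,-9.8,2.4,8.8,8.5, 0.352,-0.608,-0.215,-12.2,3.1,11.1,8.5]' 80
python3 - <<'E'
from h import *
print(ctrl.read_state()["joint_pos"]); delta([.4856,-.2431,.1375],ori(-45,60))
for n in ["scene","wrist"]: save(cam(n),f"pics/{n}1.png")
E
```

```text
time_s: 2.15
position: [0.4907, -0.2443, 0.1823]
eef_rot: [[0.357, 0.609, 0.708], [-0.357, -0.612, 0.706], [0.863, -0.505, -0.001]]
wrist_force: [0.3, 2.1, -6.8]
gripper_width: 0.0847
[-0.411  -0.1293 -1.0769 -0.3862 -0.3231  0.1954]
rotvec [ 0.002  0.001 -0.006] deg 0.3 shift cm [-4.09  1.88 -0.26]
```

View pics/wrist1.png

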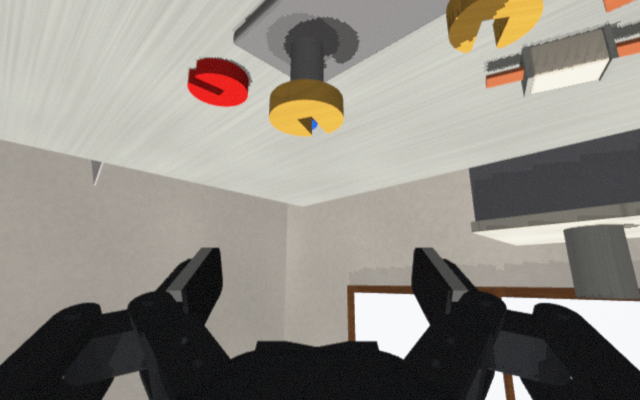

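View pics/scene1.png

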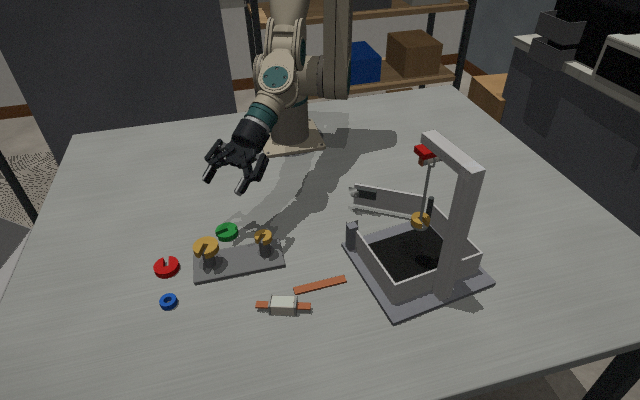

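The wrist view shows the target disc at (306,108), with red at (218,82) and the small one at (495,20). The scene view shows the gripper above and behind the rest. Check the disc estimate against the wrist view before closing in.

Run:
```python
from h import *
c=cam("wrist")
for i,s,ce,m in blobs(c,(12,110,80),(30,255,255),300): print(s,ce)
for m in ([.534,-.2915],[.532,-.292]):
    pts=[[m[0]+.028*np.cos(a),m[1]+.028*np.sin(a),z] for a in np.linspace(0,6.28,80) for z in (.06,.076)]
    p=pj(c,pts); print(p.min(0),p.max(0))
R=ori(-45,60); m=np.array([.534,-.2915,.068]);tcp=m+R[:,1]*.021
a=delta(tcp-R[:,1]*.085,R); delta(tcp,R)
```

```text
[ 450    0   96   54 3525] [494.9033  20.5509]
[ 273   81   74   57 3335] [308.9031 108.6555]
[351 287  62  54 554] [368.2942 301.3213]
[478 288 104  13 729] [534.8436 292.6639]
[277.7549  81.7494] [351.9503 138.4639]
[275.2187  80.8187] [349.7327 137.9195]
rotvec [ 0.005 -0.004 -0.011] deg 0.7 shift cm [-6.48  4.83 -0.17]
rotvec [ 0.005 -0.004 -0.011] deg 0.7 shift cm [-6.38 13.33 -0.13]
```

Run:
```python
from h import *
s=ctrl.read_state();print(s["position"],s["joint_pos"])
R=ori(-45,60); m=np.array([.531,-.293,.068]);tcp=m+R[:,1]*.021
a=delta(tcp-R[:,1]*.085,R); delta(tcp,R)
```

```text
[ 0.4899 -0.245   0.1803] [-0.4122 -0.1268 -1.0755 -0.3815 -0.3241  0.201 ]
rotvec [ 0.005 -0.004 -0.011] deg 0.7 shift cm [-6.53  4.74 -0.49]
rotvec [ 0.005 -0.004 -0.011] deg 0.7 shift cm [-6.44 13.24 -0.44]
```

```bash
python3 -m jog '[0,0,0,-2.2,1.6,-0.1,8.5, 0,0,0,-4.4,3.2,-0.2,8.5, 0,0,0,-6.4,4.8,-0.4,8.5, 0,0,0,-6.4,6.5,-0.4,8.5, 0,0,0,-6.4,7,-0.4,8.5]' 80
python3 - <<'E'
from h import *
print(ctrl.read_state()["joint_pos"])
R=ori(-45,60); m=np.array([.531,-.293,.068]);tcp=m+R[:,1]*.021
delta(tcp,R); save(cam("wrist"),"pics/wrist2.png")
E
```

```text
time_s: 2.8
position: [0.5193, -0.2725, 0.094]
eef_rot: [[0.361, 0.596, 0.718], [-0.369, -0.615, 0.696], [0.856, -0.516, -0.002]]
wrist_force: [0.6, 0.0, -0.0]
gripper_width: 0.0849
[-0.4448  0.2099 -1.0752 -0.7135 -0.3036  0.188 ]
rotvec [ 0.014 -0.006 -0.019] deg 1.4 shift cm [-1.01  5.4  -0.55]
```

View pics/wrist2.png

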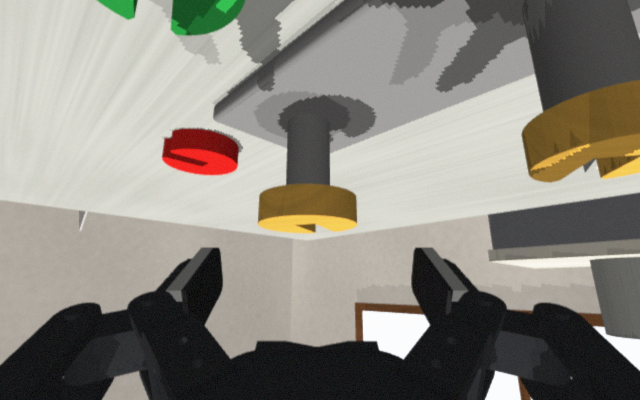

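The disc is at (307,208), about 10 px left of the jaw centreline (317), which agrees with the −0.5 cm z correction.

```bash
python3 -m jog '[0.005,-0.002,-0.007,-0.3,1,-0.2,8.5, 0.01,-0.004,-0.013,-0.6,2,-0.4,8.5, 0.014,-0.006,-0.019,-1,3,-0.55,8.5, 0.014,-0.006,-0.019,-1,3,-0.55,8.5]' 80
python3 - <<'E'
from h import *
print(ctrl.read_state()["joint_pos"])
R=ori(-45,60); m=np.array([.531,-.293,.068]);tcp=m+R[:,1]*.021
delta(tcp,R); c=cam("wrist"); save(c,"pics/wrist3.png")
E
```

```text
time_s: 3.25
position: [0.5302, -0.2909, 0.0715]
eef_rot: [[0.352, 0.614, 0.706], [-0.352, -0.612, 0.708], [0.867, -0.498, 0.001]]
wrist_force: [0.3, -0.4, -0.2]
gripper_width: 0.0845
[-0.4857  0.3253 -1.0687 -0.853  -0.2577  0.153 ]
rotvec [-0.001 -0.     0.002] deg 0.2 shift cm [-0.21  2.45 -0.1 ]
```

View pics/wrist3.png

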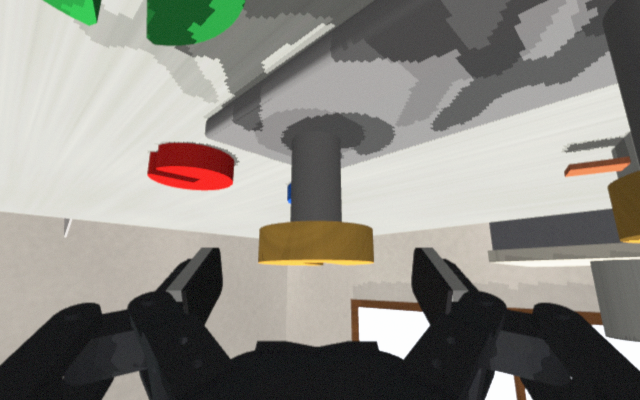

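The disc is now centred between the pads (316 vs 317). I'll advance and close.

```bash
python3 -m jog '[0,0,0,-0.1,0.9,-0.1,8.5, 0,0,0,-0.2,1.8,-0.1,8.5, 0,0,0,-0.2,2.6,-0.1,8.5, 0,0,0,-0.2,2.6,-0.1,7, 0,0,0,-0.2,2.6,-0.1,6.5]' 80; python3 -m jog '[0,0,0,0,0,0,5.8,0,0,0,0,0,0,5.4,0,0,0,0,0,0,5,0,0,0,0,0,0,5,0,0,0,0,0,0,5]' 80;  python3 - <<'E'
from h import *
R=ori(-45,60); m=np.array([.531,-.293,.068]);tcp=m+R[:,1]*.021
delta(tcp,R); c=cam("wrist"); save(c,"pics/wrist4.png"); print(ctrl.read_state()["joint_pos"])
E
```

```text
time_s: 3.8
position: [0.545, -0.3062, 0.0561]
eef_rot: [[0.353, 0.615, 0.705], [-0.352, -0.611, 0.709], [0.867, -0.498, 0.0]]
wrist_force: [0.5, 0.7, 1.2]
gripper_width: 0.0651
time_s: 4.3
position: [0.5446, -0.3058, 0.0564]
eef_rot: [[0.353, 0.615, 0.705], [-0.352, -0.611, 0.709], [0.867, -0.498, 0.0]]
wrist_force: [-1.7, 1.9, 2.9]
gripper_width: 0.054
rotvec [-0.002  0.001  0.002] deg 0.2 shift cm [ 0.07 -0.09 -0.06]
[-0.5036  0.3897 -1.0347 -0.8858 -0.2411  0.1422]
```

View pics/wrist4.png

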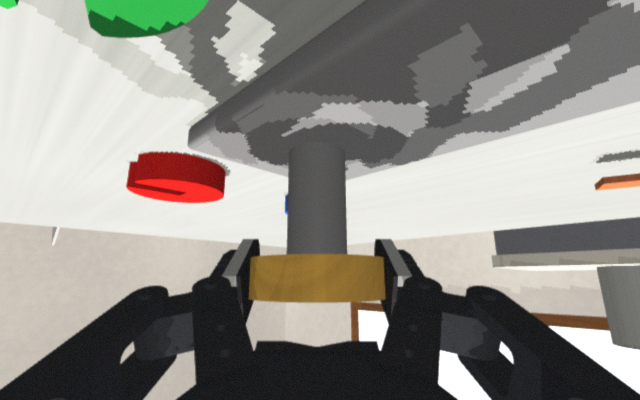

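```bash
python3 -m jog '[0,0,0,0.5,-0.3,0,5,0,0,0,1.3,-0.75,0,5,0,0,0,2.2,-1.25,0,5,0,0,0,3,-1.75,0,5,0,0,0,3.5,-2,0,5]' 100
python3 - <<'E'
from h import *
print(ctrl.read_state()["joint_pos"]); 
c=cam("scene"); cv2.imwrite("pics/sc4.png",cv2.resize(c["color"][150:300,140:340],None,fx=4,fy=4,interpolation=2)[:,:,::-1]); save(cam("wrist"),"pics/wrist5.png")
E
```

```text
time_s: 4.85
position: [0.5445, -0.3057, 0.0967]
eef_rot: [[0.354, 0.614, 0.705], [-0.352, -0.611, 0.709], [0.866, -0.5, 0.0]]
wrist_force: [0.8, 0.5, -2.3]
gripper_width: 0.0537
[-0.5038  0.2566 -1.022  -0.7385 -0.2405  0.1422]
```

View pics/sc4.png

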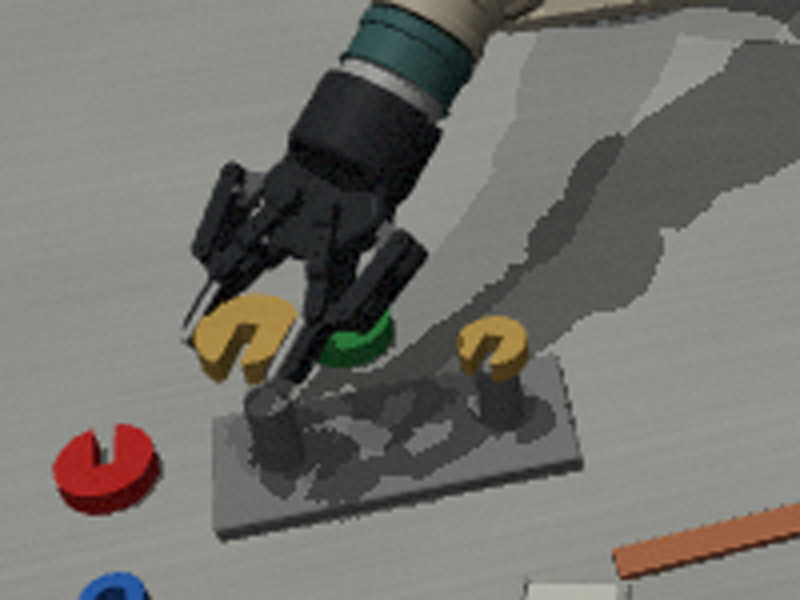

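View pics/wrist5.png

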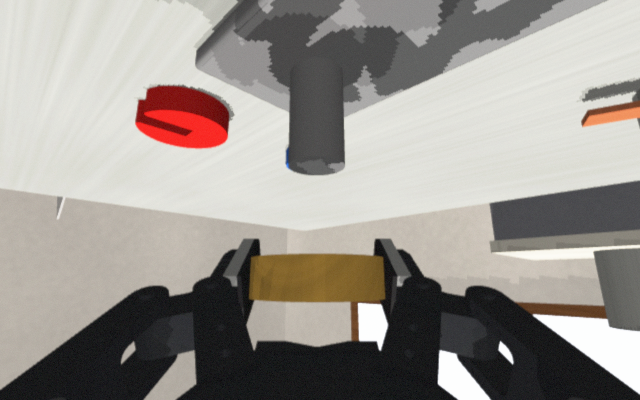

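Lifted level, with the slot clear of the left finger. The small mass, green and red discs are undisturbed. Now lift further and swing towards the tester in stages.

Run:
```python
from h import *
for m,psi in [([.545,-.22,.135],-25),([.56,-.12,.172],0)]:
    R=ori(psi,60); delta(np.array(m)+R[:,1]*.021,R)
```

```text
rotvec [ 0.3   -0.173  0.003] deg 19.8 shift cm [ 0.17 -5.13  6.72]
rotvec [ 0.678 -0.391  0.003] deg 44.8 shift cm [  0.18 -12.53  15.53]
```

```bash
python3 -m jog '[0.08,-0.05,0,0.5,-1.4,0.8,5, 0.19,-0.11,0,0.6,-3.3,3,5, 0.3,-0.173,0,0.2,-5.1,6,5, 0.42,-0.24,0,0.2,-7,8.5,5, 0.53,-0.31,0,0.2,-8.8,11,5]' 100
python3 - <<'E'
from h import *
print(ctrl.read_state()["joint_pos"])
for m,psi in [([.575,-.07,.175],18),([.60,.02,.175],38),([.622,.0975,.172],45)]:
    R=ori(psi,60); delta(np.array(m)+R[:,1]*.021,R)
E
```

```text
time_s: 5.45
position: [0.5684, -0.1735, 0.1415]
eef_rot: [[0.495, 0.854, 0.163], [-0.079, -0.143, 0.987], [0.866, -0.501, -0.003]]
wrist_force: [0.8, 0.4, -3.5]
gripper_width: 0.0538
[-0.5786  0.0502 -1.0714 -0.5582  0.3544 -0.2198]
rotvec [ 0.416 -0.236 -0.002] deg 27.4 shift cm [ 2.31 -0.67 11.15]
rotvec [ 0.718 -0.411 -0.002] deg 47.4 shift cm [ 2.65 -0.16 20.94]
rotvec [ 0.824 -0.472 -0.003] deg 54.4 shift cm [ 2.78  0.61 29.09]
```

```bash
python3 -m jog '[0.09,-0.05,0,0.4,0.3,2.5,5, 0.19,-0.11,0,0.8,0.8,5,5, 0.29,-0.165,0,1.3,1,7.5,5, 0.38,-0.22,0,2,1,10,5, 0.46,-0.265,0,2.5,1,12.5,5]' 100
python3 - <<'E'
from h import *
print(ctrl.read_state()["joint_pos"])
for m,psi in [([.61,.02,.175],35),([.622,.0975,.172],45)]:
    R=ori(psi,60); delta(np.array(m)+R[:,1]*.021,R)
E
```

```text
time_s: 5.95
position: [0.6108, -0.0549, 0.1578]
eef_rot: [[0.468, 0.809, -0.356], [0.181, 0.307, 0.934], [0.865, -0.502, -0.003]]
wrist_force: [-0.3, -0.3, -2.6]
gripper_width: 0.0534
[-0.5279  0.0771 -0.9167 -0.2483  0.7371 -0.5587]
rotvec [ 0.215 -0.121 -0.003] deg 14.1 shift cm [2.79 3.42 7.47]
rotvec [ 0.366 -0.209 -0.003] deg 24.1 shift cm [ 4.45  6.83 14.58]
```

```bash
python3 -m jog '[0.1,-0.055,0,1.2,1.4,3.3,5, 0.2,-0.115,0,2.4,2.9,6.6,5, 0.3,-0.17,0,3.6,4.9,10.5,5, 0.366,-0.209,0,4.3,6.5,13.8,5, 0.366,-0.209,0,4.45,6.83,14.58,5]' 100
python3 - <<'E'
from h import *
s=ctrl.read_state();print(s["joint_pos"])
c=cam("top"); cv2.imwrite("pics/t6.png",cv2.resize(c["color"][140:260,180:300],None,fx=5,fy=5,interpolation=2)[:,:,::-1]);
c=cam("scene"); cv2.imwrite("pics/s6.png",cv2.resize(c["color"][120:250,340:490],None,fx=4.6,fy=4.6,interpolation=2)[:,:,::-1]);
save(cam("wrist"),"pics/wrist6.png")
E
```

```text
time_s: 6.45
position: [0.6364, 0.1116, 0.1617]
eef_rot: [[0.355, 0.611, -0.708], [0.356, 0.612, 0.707], [0.865, -0.502, -0.001]]
wrist_force: [0.3, -0.2, -3.9]
gripper_width: 0.0539
[-0.2837  0.1623 -0.7667 -0.0493  0.8604 -0.7428]
```

View pics/t6.png

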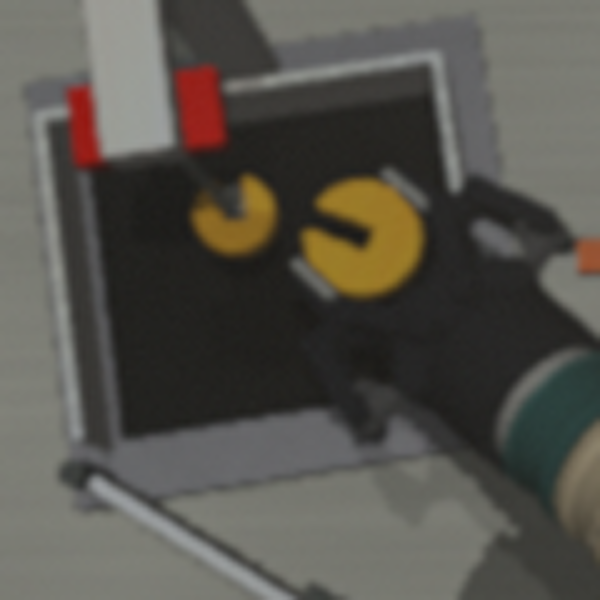

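View pics/s6.png

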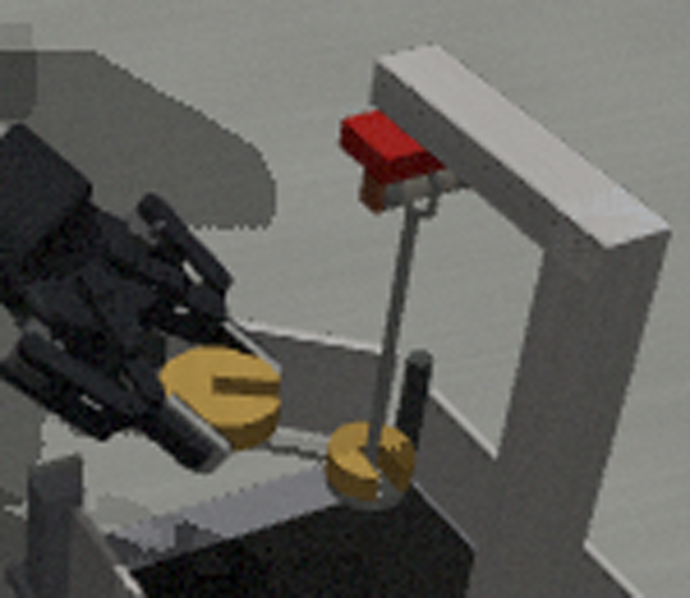

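View pics/wrist6.png

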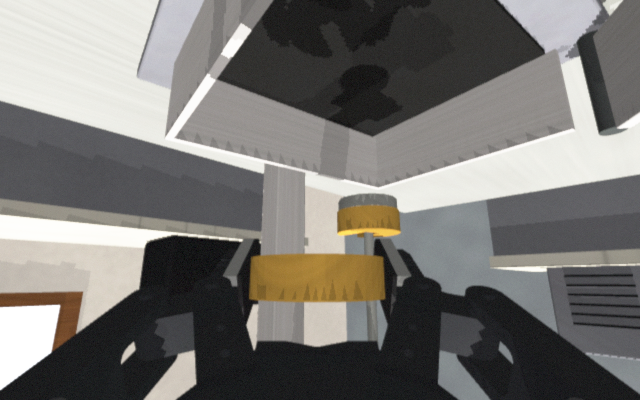

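Top view: the disc is centred at about (363,237) with its slot mouth towards (310,217), i.e. pointing at the stem base near (235,210). Scene view agrees, with the slot mouth at (278,385) and the stem at about x 385. Next, overlay the models to measure the stem–slot offset in each camera.

```bash
cat >> h.py <<'E'
def ov(c,x0,y0,w,h,k,stem,disc,ang,z,th=(0,)):
    im=cv2.resize(c["color"][y0:y0+h,x0:x0+w],None,fx=k,fy=k,interpolation=cv2.INTER_CUBIC)[:,:,::-1].copy()
    P=lambda p:np.int32(np.round((pj(c,p)-[x0,y0]+.5)*k-.5))
    v=c["R"].T@[0,0,1]; 
    l=np.cross([0,0,1],[stem[0],stem[1],.2]-(-c["R"].T@c["t"])); l/=np.linalg.norm(l)
    for e in (-.003,.003):
        b=np.array([stem[0],stem[1],0])+l*e; cv2.polylines(im,[P([b+[0,0,.15],b+[0,0,.27]])],False,(0,255,0),1)
    r=.028; a=np.radians(ang); al=np.arcsin(6/28); t=np.linspace(al,2*np.pi-al,80)+a
    pts=[[disc[0]+r*np.cos(q),disc[1]+r*np.sin(q),z] for q in t]; d=np.array([np.cos(a),np.sin(a)]);n=np.array([-d[1],d[0]])
    pts+=[[*(np.array(disc)-d*.004-n*.006),z],[*(np.array(disc)-d*.004+n*.006),z]]
    cv2.polylines(im,[P(pts)],True,(255,0,255),1); return im
E
python3 - <<'E'
from h import *
c=cam("top");s=cam("scene"); st=ctrl.read_state(); m=st["position"]-st["eef_rot"][:,1]*.021; print(m)
a=ov(c,205,145,65,65,12,(.6475,.168),m[:2],70,m[2]+.008); b=ov(s,365,155,75,75,8,(.6475,.168),m[:2],70,m[2]+.008)
cv2.imwrite("pics/o1.png",cv2.resize(a,(600,600)));cv2.imwrite("pics/o2.png",b)
E
```

```text
[0.6219 0.0965 0.1719]
```

View pics/o1.png

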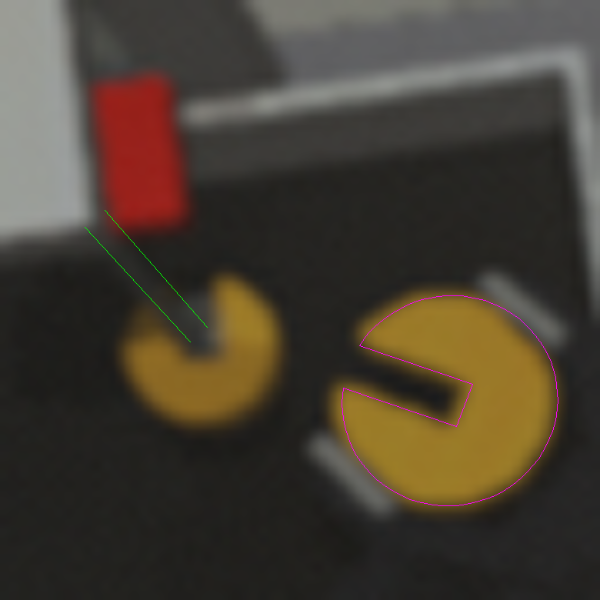

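View pics/o2.png

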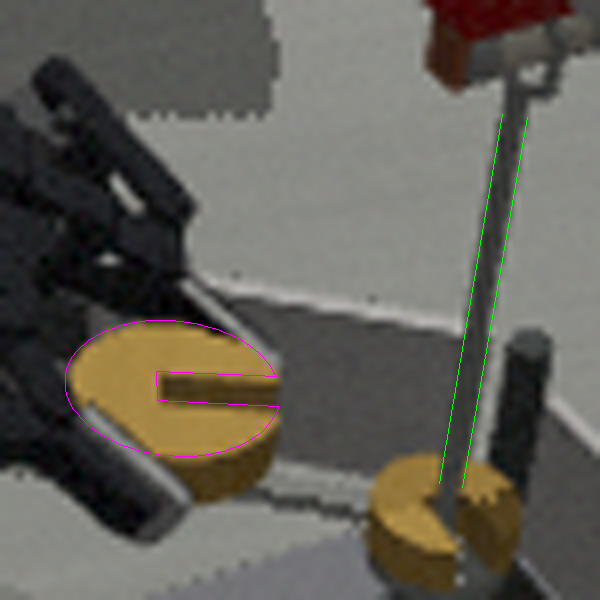

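Run:
```python
from h import *
c=cam("top"); st=ctrl.read_state(); m=st["position"]-st["eef_rot"][:,1]*.021+[0,.002,0]
c["color"]=np.clip((c["color"].astype(float)-15)*2.2,0,255).astype(np.uint8)
a=ov(c,210,160,30,30,20,(.6475,.168),m[:2],70,m[2]+.008)
b=cv2.resize(c["color"][160:190,210:240],None,fx=20,fy=20,interpolation=cv2.INTER_CUBIC)[:,:,::-1]
cv2.imwrite("pics/o3.png",cv2.resize(np.hstack([a,b]),(800,400)))
```

```text
(no output)
```

View pics/o3.png

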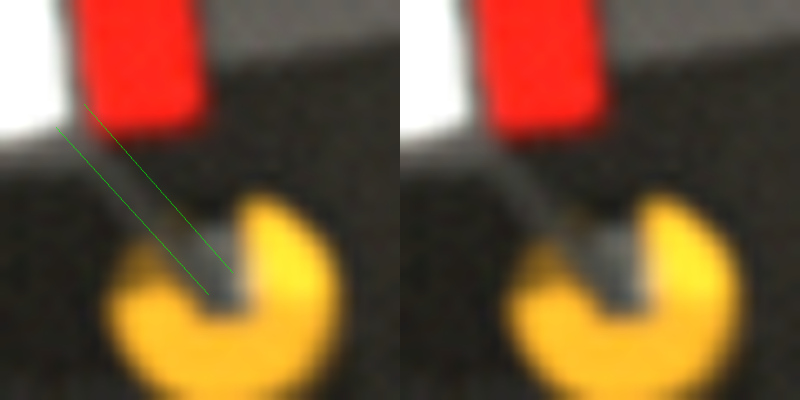

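Run:
```python
from h import *
st=ctrl.read_state(); d=np.array([.0255,.0695,0]); print(st["eef_rot"].T@d*100, st["position"],st["joint_pos"])
delta(st["position"]+d,ori(45,60))
```

```text
[3.3706 5.7972 3.1363] [0.6349 0.1091 0.1617] [-0.2888  0.1592 -0.7704 -0.0488  0.861  -0.7434]
rotvec [ 0.003 -0.002 -0.003] deg 0.3 shift cm [3.37 5.8  3.14]
```

```bash
python3 -m jog '[0,0,0,0.4,0.7,0.38,5,0,0,0,0.85,1.45,0.8,5,0,0,0,1.3,2.2,1.2,5,0,0,0,1.7,2.9,1.56,5,0,0,0,1.9,3.25,1.76,5]' 100
python3 - <<'E'
from h import *
c=cam("top");s=cam("scene"); st=ctrl.read_state(); m=st["position"]-st["eef_rot"][:,1]*.021+[0,.002,0]; print(m,st["position"])
a=ov(c,205,155,50,50,12,(.6475,.168),m[:2],70,m[2]+.008); b=ov(s,380,165,60,60,10,(.6475,.168),m[:2],70,m[2]+.008)
cv2.imwrite("pics/o4.png",cv2.resize(np.hstack([a,b]),(800,400)))
E
```

```text
time_s: 7.25
position: [0.6498, 0.1502, 0.1624]
eef_rot: [[0.354, 0.612, -0.707], [0.355, 0.611, 0.708], [0.865, -0.502, -0.001]]
wrist_force: [0.2, -0.2, -2.3]
gripper_width: 0.0535
[0.6367 0.1392 0.1728] [0.6496 0.15   0.1623]
```

View pics/o4.png

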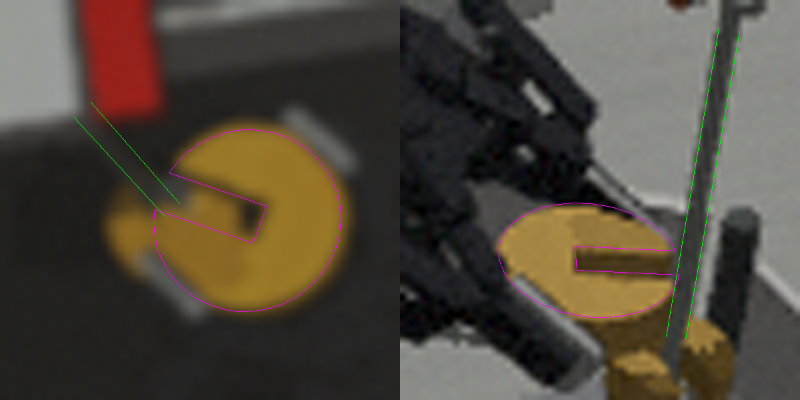

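The stem is at the slot mouth, aligned in both views: top about (175,190), scene about (680,265). Continue slowly, watching the force.

```bash
python3 -m jog '[0,0,0,0.14,0.24,0.13,5,0,0,0,0.28,0.48,0.26,5,0,0,0,0.42,0.72,0.39,5,0,0,0,0.56,0.96,0.52,5,0,0,0,0.7,1.2,0.65,5]' 100
python3 - <<'E'
from h import *
st=ctrl.read_state(); print(st["eef_rot"].T@np.array([.0105,.029,0])*100,st["wrist_force"],st["ft_torque"])
E
```

```text
time_s: 7.85
position: [0.6541, 0.1638, 0.1617]
eef_rot: [[0.357, 0.612, -0.706], [0.354, 0.611, 0.708], [0.865, -0.502, 0.001]]
wrist_force: [-3.2, -0.0, -2.2]
gripper_width: 0.0537
[1.401  2.4139 1.3125] [-3.2246 -0.0108 -2.2435] [-1.0139  1.2586  0.4295]
```

Run:
```python
from h import *
c=cam("top");s=cam("scene"); st=ctrl.read_state(); print(st["wrist_force"]);m=st["position"]-st["eef_rot"][:,1]*.021+[0,.001,0]; print(m,st["position"])
a=ov(c,205,155,50,50,12,(.6475,.168),m[:2],70,m[2]+.008); b=ov(s,390,175,50,50,12,(.6475,.168),m[:2],70,m[2]+.008)
cv2.imwrite("pics/o5.png",cv2.resize(np.hstack([a,b]),(800,400)))
save(cam("wrist"),"pics/wrist7.png")
```

```text
[-2.4305  1.7579 -3.9136]
[0.6414 0.1523 0.1724] [0.6542 0.1642 0.1619]
```

View pics/o5.png

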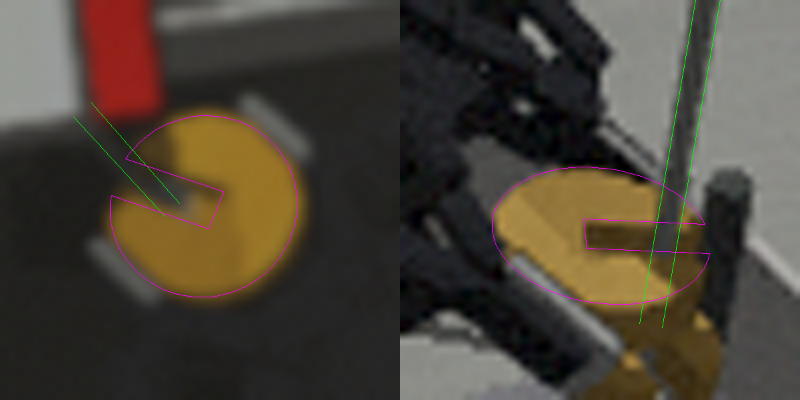

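View pics/wrist7.png

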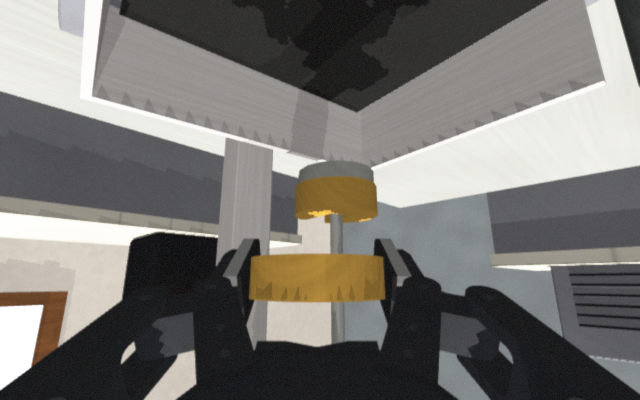

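A small lateral force (about 3 N towards −x) suggests the stem is touching a slot wall. I'll shift the disc 1.5 mm across the slot and recheck.

```bash
python3 - <<'E'
from h import *
R=ctrl.read_state()["eef_rot"]
for d in ([-.0014,.0005,0],[.0055,.0150,0]): print(R.T@np.array(d)*100)
E
python3 -m jog '[0,0,0,-0.02,-0.03,0.07,5,0,0,0,-0.03,-0.05,0.14,5,0,0,0,-0.03,-0.05,0.14,5]' 100
python3 - <<'E'
from h import *
s=ctrl.read_state(); print(s["wrist_force"],s["position"])
s=ctrl.camera("scene");s=ctrl.read_state(); print(s["wrist_force"],s["ft_torque"])
E
```

```text
[-0.0321 -0.0551  0.1343]
[0.7271 1.2535 0.6726]
time_s: 8.3
position: [0.654, 0.1637, 0.1629]
eef_rot: [[0.354, 0.614, -0.706], [0.355, 0.61, 0.709], [0.865, -0.501, -0.002]]
wrist_force: [0.1, -0.0, -2.2]
gripper_width: 0.0535
[ 0.1339 -0.0413 -2.1685] [0.654  0.1637 0.1629]
[-1.2143  0.9914 -3.0028] [-0.8094  1.0689  0.2346]
```

```bash
python3 -m jog '[0,0,0,0.14,0.24,0.13,5,0,0,0,0.28,0.48,0.26,5,0,0,0,0.42,0.72,0.39,5,0,0,0,0.5,0.87,0.47,5,0,0,0,0.5,0.87,0.47,5]' 100
python3 - <<'E'
from h import *
c=cam("top");s=cam("scene"); F=[];Q=[]
for i in range(4):
    ctrl.camera("wrist"); st=ctrl.read_state(); F.append(st["wrist_force"]);Q.append(st["position"])
print(np.mean(F,0),np.mean(Q,0),np.std(F,0),np.std(Q,0))
m=np.mean(Q,0)-st["eef_rot"][:,1]*.021+[0,.001,0]; print(m)
a=ov(c,205,155,50,50,12,(.6475,.168),m[:2],70,m[2]+.008); b=ov(s,390,175,50,50,12,(.6475,.168),m[:2],70,m[2]+.008)
cv2.imwrite("pics/o6.png",cv2.resize(np.hstack([a,b]),(800,400)))
E
```

```text
time_s: 8.85
position: [0.6576, 0.1747, 0.1626]
eef_rot: [[0.354, 0.613, -0.706], [0.355, 0.61, 0.708], [0.865, -0.501, -0.001]]
wrist_force: [-0.6, -0.4, -3.1]
gripper_width: 0.0534
[-0.0346  0.4936 -2.7762] [0.6574 0.1743 0.1623] [0.2886 0.3849 0.5369] [0. 0. 0.]
[0.6445 0.1625 0.1729]
```

View pics/o6.png

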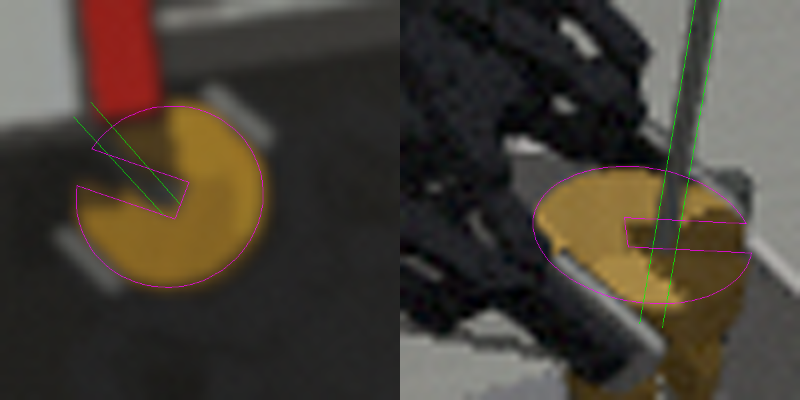

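```bash
python3 -m jog '[0,0,0,0.07,0.12,0.06,5,0,0,0,0.14,0.24,0.13,5,0,0,0,0.21,0.36,0.2,5,0,0,0,0.28,0.48,0.26,5,0,0,0,0.28,0.48,0.26,5]' 100
python3 - <<'E'
from h import *
c=cam("top");s=cam("scene"); F=[];Q=[]
for i in range(3):
    ctrl.camera("wrist"); st=ctrl.read_state(); F.append(st["wrist_force"]);Q.append(st["position"])
print(np.mean(F,0),np.mean(Q,0),st["ft_torque"])
m=np.mean(Q,0)-st["eef_rot"][:,1]*.021+[0,.001,0]; print(m)
a=ov(c,205,155,50,50,12,(.6475,.168),m[:2],70,m[2]+.008); b=ov(s,390,175,50,50,12,(.6475,.168),m[:2],70,m[2]+.008)
cv2.imwrite("pics/o7.png",cv2.resize(np.hstack([a,b]),(800,400)))
E
```

```text
time_s: 9.65
position: [0.6594, 0.1804, 0.1623]
eef_rot: [[0.355, 0.613, -0.706], [0.355, 0.61, 0.708], [0.865, -0.502, -0.001]]
wrist_force: [0.6, 0.2, -3.4]
gripper_width: 0.0531
[-0.049   0.1574 -2.4075] [0.6594 0.1802 0.1623] [-0.9451  0.9466 -0.0234]
[0.6465 0.1683 0.1729]
```

View pics/o7.png

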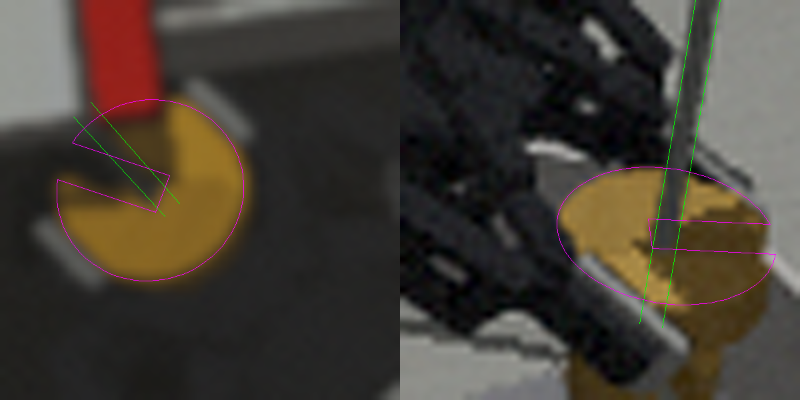

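The stem is now about 5 mm from the slot's blind end, so the disc is about 1 mm short of centred, with no contact force. The slot is at ~70° and the lower slot at ~0–5°. Lower it.

```bash
python3 -m jog '[0,0,0,-0.35,0.2,0,5,0,0,0,-0.7,0.4,0,5,0,0,0,-1.0,0.58,0,5,0,0,0,-1.3,0.75,0,5,0,0,0,-1.56,0.9,0,5]' 100;python3 -m jog '[0,0,0,0,0,0,5]'
python3 - <<'E'
from h import *
s=ctrl.read_state();print(s["position"],s["wrist_force"],s["joint_pos"])
E
```

```text
time_s: 10.4
position: [0.6592, 0.1801, 0.1437]
eef_rot: [[0.356, 0.613, -0.706], [0.354, 0.61, 0.708], [0.865, -0.502, -0.0]]
wrist_force: [0.3, -0.5, -1.7]
gripper_width: 0.0536
time_s: 10.5
position: [0.659, 0.1801, 0.1434]
eef_rot: [[0.356, 0.612, -0.706], [0.354, 0.61, 0.708], [0.865, -0.503, 0.0]]
wrist_force: [0.2, -0.7, -2.3]
gripper_width: 0.0534
[0.659  0.1801 0.1434] [ 0.1606 -0.7379 -2.3227] [-0.1296  0.2276 -0.7686 -0.2358  0.7536 -0.5765]
```

```bash
python3 -m jog '[0,0,0,-0.04,0.025,0,5,0,0,0,-0.09,0.05,0,5,0,0,0,-0.13,0.075,0,5,0,0,0,-0.13,0.075,0,5]';python3 -m jog '[0,0,0,-0.04,0.025,0,5,0,0,0,-0.09,0.05,0,5,0,0,0,-0.09,0.05,0,5]'
```

```text
time_s: 10.9
position: [0.6595, 0.1801, 0.1429]
eef_rot: [[0.355, 0.613, -0.706], [0.355, 0.61, 0.708], [0.865, -0.502, -0.001]]
wrist_force: [-0.4, 0.4, -2.1]
gripper_width: 0.0533
time_s: 11.2
position: [0.6594, 0.1801, 0.1417]
eef_rot: [[0.355, 0.613, -0.706], [0.355, 0.61, 0.708], [0.865, -0.502, -0.001]]
wrist_force: [0.5, 0.0, -4.1]
gripper_width: 0.0536
```

```bash
python3 -m jog '[0,0,0,-0.04,0.025,0,5,0,0,0,-0.09,0.05,0,5,0,0,0,-0.09,0.05,0,5]';python3 -m jog '[0,0,0,-0.03,0.02,0,5,0,0,0,-0.05,0.03,0,5,0,0,0,-0.05,0.03,0,5]'
python3 - <<'E'
from h import *
s=cam("scene"); cv2.imwrite("pics/s8.png",cv2.resize(s["color"][175:240,385:450],None,fx=9,fy=9,interpolation=2)[:,:,::-1])
save(cam("wrist"),"pics/wrist8.png"); print(ctrl.read_state()["wrist_force"])
E
```

```text
time_s: 11.5
position: [0.6593, 0.1801, 0.1406]
eef_rot: [[0.355, 0.613, -0.706], [0.355, 0.61, 0.708], [0.865, -0.502, -0.001]]
wrist_force: [-0.0, 0.5, -2.0]
gripper_width: 0.0535
time_s: 11.8
position: [0.6595, 0.1801, 0.1405]
eef_rot: [[0.354, 0.613, -0.706], [0.354, 0.611, 0.708], [0.865, -0.501, -0.001]]
wrist_force: [-0.6, -0.7, -1.3]
gripper_width: 0.0531
[-0.7462  0.1773 -0.4285]
```

View pics/s8.png

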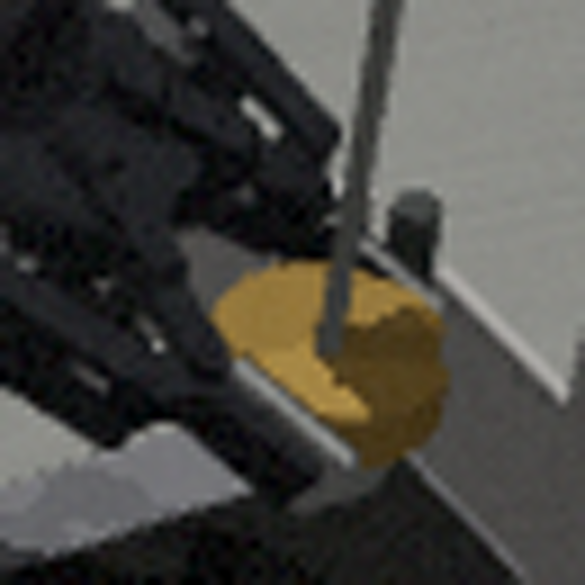

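View pics/wrist8.png

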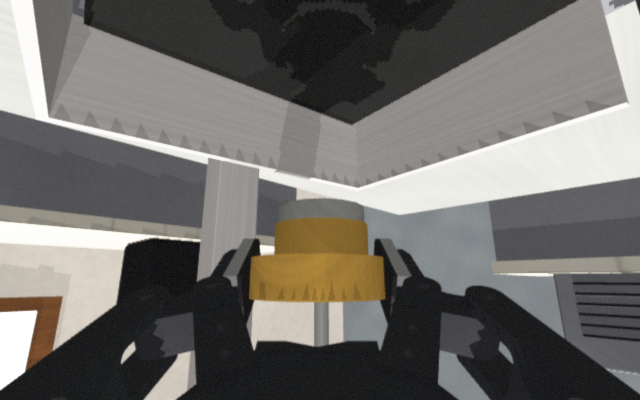

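The wrist view shows the big disc touching the small one (seam at y≈257), and the measured weight has dropped from about −2.5 to −0.5 N, so contact has begun. A little more, then release.

```bash
python3 -m jog '[0,0,0,-0.02,0.01,0,5,0,0,0,-0.04,0.025,0,5,0,0,0,-0.04,0.025,0,5]'
python3 - <<'E'
from h import *
for i in range(3): ctrl.camera("top");print(ctrl.read_state()["wrist_force"])
E
```

```text
time_s: 12.2
position: [0.6598, 0.1802, 0.1405]
eef_rot: [[0.354, 0.613, -0.706], [0.354, 0.611, 0.708], [0.866, -0.501, -0.001]]
wrist_force: [-1.5, -0.5, 2.7]
gripper_width: 0.0536
[-2.5982 -0.631   2.6548]
[-1.3123 -0.1755  1.0979]
[-2.5654 -0.6287  2.493 ]
```

Seated with about 5 N of contact. Release gradually.

```bash
python3 -m jog '[0,0,0,0,0,0,5.4,0,0,0,0,0,0,5.6,0,0,0,0,0,0,5.8,0,0,0,0,0,0,6.2,0,0,0,0,0,0,6.6]' 20; python3 -m jog '[0,0,0,0,0,0,7,0,0,0,0,0,0,7.4,0,0,0,0,0,0,7.4]'
python3 - <<'E'
from h import *
s=cam("scene"); a=cv2.resize(s["color"][175:240,385:450],(580,580),interpolation=2)[:,:,::-1]
cv2.imwrite("pics/s9.png",a)
save(cam("wrist"),"pics/wrist9.png"); print(ctrl.read_state()["wrist_force"])
E
```

```text
time_s: 12.85
position: [0.6593, 0.18, 0.1395]
eef_rot: [[0.355, 0.613, -0.706], [0.355, 0.61, 0.709], [0.865, -0.502, -0.001]]
wrist_force: [-0.8, 1.1, 0.6]
gripper_width: 0.0658
time_s: 13.15
position: [0.6594, 0.1801, 0.1397]
eef_rot: [[0.355, 0.613, -0.706], [0.355, 0.61, 0.708], [0.865, -0.502, -0.001]]
wrist_force: [0.3, 0.7, -0.6]
gripper_width: 0.0743
[-0.1964  0.3695  0.8632]
```

View pics/s9.png

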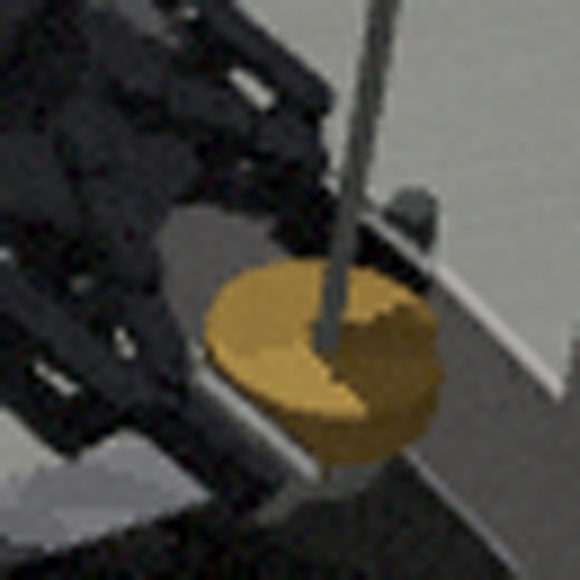

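View pics/wrist9.png

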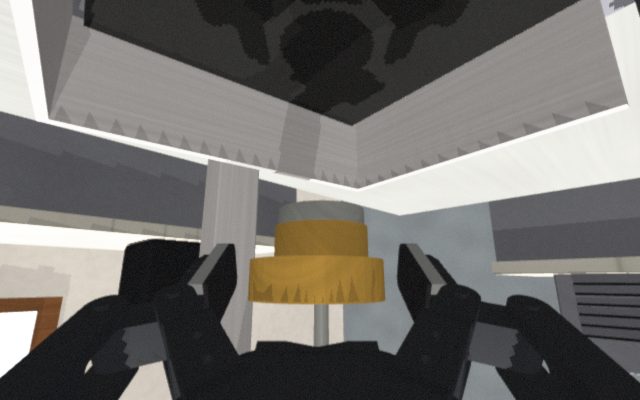

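The disc is released, flat on the small mass, with pads clear on both sides (wrist x 249–385 between the pads). Retreat along the tool axis.

```bash
python3 -m jog '[0,0,0,0,-0.8,0,7.6,0,0,0,0,-2,0,7.6,0,0,0,0,-4,0,7.6,0,0,0,0,-6.5,0,7.6,0,0,0,0,-9,0,7.6]'; python3 -m jog '[0,0,0,0,-2.5,0,6,0,0,0,0,-5,0,4,0,0,0,0,-5,0,2,0,0,0,0,-5,0,0]'
python3 - <<'E'
from h import *
print(ctrl.read_state()["joint_pos"])
c=cam("top");s=cam("scene")
a=ov(c,200,150,60,60,12,(.6475,.168),(.6475,.167),70,.160); b=ov(s,385,175,60,60,12,(.6475,.168),(.6475,.167),70,.160)
cv2.imwrite("pics/o10.png",cv2.resize(np.hstack([a,b]),(800,400))); cv2.imwrite("pics/t10.png",cv2.resize(c["color"][130:290,170:330],None,fx=3.7,fy=3.7)[:,:,::-1])
E
```

```text
time_s: 13.75
position: [0.603, 0.1245, 0.1856]
eef_rot: [[0.355, 0.613, -0.706], [0.355, 0.61, 0.708], [0.865, -0.502, -0.001]]
wrist_force: [0.7, -0.7, 0.7]
gripper_width: 0.0759
time_s: 14.15
position: [0.5737, 0.0938, 0.2108]
eef_rot: [[0.354, 0.615, -0.705], [0.355, 0.609, 0.71], [0.865, -0.501, -0.002]]
wrist_force: [0.1, 0.3, 0.1]
gripper_width: 0.0176
[-0.369  -0.0303 -0.8187  0.1675  0.9103 -0.8439]
```

View pics/o10.png

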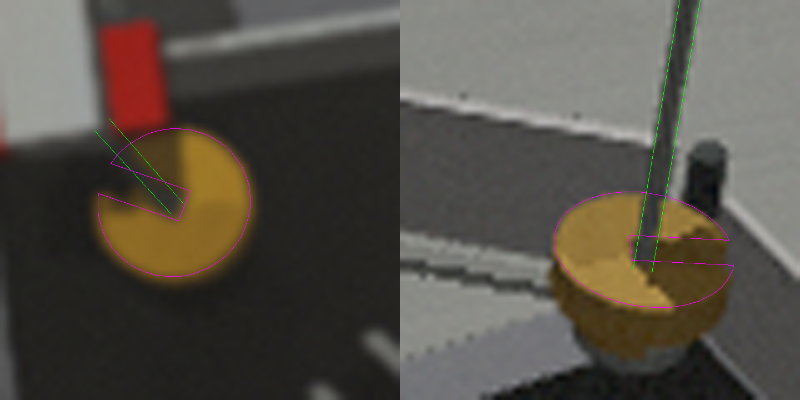

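View pics/t10.png

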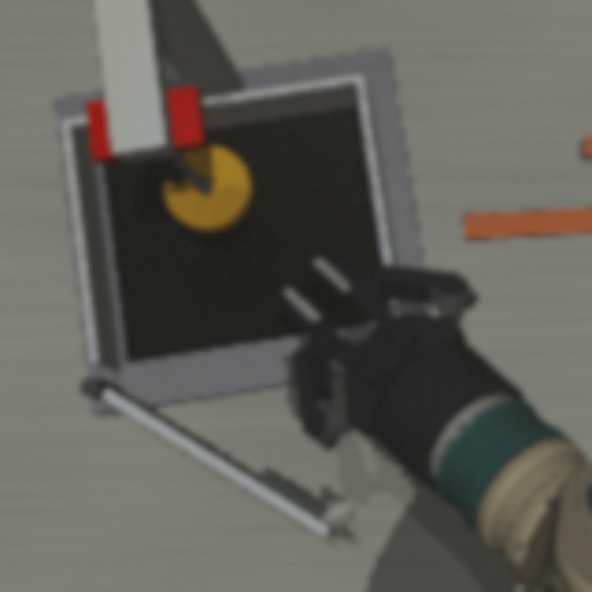

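The placed disc matches the seated model in both views, with top at 160 mm and slot at ~70°. Next is the gate.

```bash
cat >> h.py <<'E'
SEAT=np.array([.6475,.168]);YAW=np.radians(8)
ex=np.array([np.cos(YAW),np.sin(YAW)]);ey=np.array([-ex[1],ex[0]])
H=SEAT-.105*ex+.112*ey
def gp(al,r=.18,off=.004): 
    d=-ey*np.cos(al)-ex*np.sin(al); n=-ex*np.cos(al)+ey*np.sin(al); return H+r*d+off*n
E
python3 - <<'E'
from h import *
print(H,gp(.714),gp(.714,.2,0),gp(0))
c=cam("top"); s=cam("scene")
for al in (.68,.714,.75): print(al,pj(c,[[*gp(al,r,0),.086] for r in (.014,.2)]).round(1).tolist(),pj(s,[[*gp(al,r,0),.086] for r in (.014,.2)]).round(1).tolist())
t=np.array([*gp(.714,.18,.055),.17]); print(t)
delta(t,ori(0,20))
E
```

```text
[0.5279 0.2643] [0.4268 0.1154] [0.4193 0.0964] [0.549  0.0855]
0.68 [[197.7, 234.7], [259.4, 270.6]] [[426.7, 196.1], [354.0, 184.4]]
0.714 [[197.6, 234.8], [258.0, 272.9]] [[426.7, 195.9], [354.6, 182.9]]
0.75 [[197.5, 235.0], [256.4, 275.3]] [[426.7, 195.8], [355.4, 181.3]]
[0.384  0.1431 0.17  ]
rotvec [-0.514  0.613  0.659] deg 59.4 shift cm [-8.44 -6.7  16.76]
```

```bash
python3 -m jog '[-0.07,0.08,0.09,-0.3,-1.2,2.2,0, -0.14,0.165,0.18,-1.5,-2.4,4.5,0, -0.21,0.25,0.27,-2.7,-3.2,6.8,0, -0.28,0.34,0.365,-4,-4,9.2,0, -0.36,0.43,0.46,-5.5,-4.8,11.7,0]'
python3 - <<'E'
from h import *
print(ctrl.read_state()["joint_pos"])
t=np.array([*gp(.714,.18,.055),.17]); delta(t,ori(0,20))
E
```

```text
time_s: 14.85
position: [0.4408, 0.1289, 0.1865]
eef_rot: [[0.834, 0.504, -0.226], [0.163, 0.167, 0.972], [0.528, -0.848, 0.057]]
wrist_force: [1.0, 0.6, 0.2]
gripper_width: 0.0001
[ 0.053  -0.3574 -0.8578  0.5273  0.1407 -0.1198]
rotvec [-0.152  0.181  0.2  ] deg 17.7 shift cm [-5.38 -1.23  2.57]
```

```bash
python3 -m jog '[-0.05,0.06,0.066,-1.8,-0.4,0.9,0, -0.1,0.12,0.13,-3.6,-0.8,1.8,0, -0.152,0.181,0.2,-5.4,-1.2,2.6,0, -0.152,0.181,0.2,-5.4,-1.2,2.6,0]'
python3 - <<'E'
from h import *
print(ctrl.read_state()["joint_pos"])
t=np.array([*gp(.714,.18,.055),.058]); delta(t,ori(0,20))
for n in ("top","scene"): 
    c=cam(n); save(c,f"pics/{n}11.png")
E
```

```text
time_s: 15.25
position: [0.3845, 0.1451, 0.169]
eef_rot: [[0.94, 0.342, -0.009], [0.008, 0.004, 1.0], [0.342, -0.94, 0.001]]
wrist_force: [-0.6, 0.6, -0.9]
gripper_width: -0.0004
[ 0.2639 -0.3007 -0.7823  0.7506 -0.085   0.2404]
rotvec [-0.004  0.008 -0.   ] deg 0.5 shift cm [-3.84 10.42 -0.22]
```

View pics/top11.png

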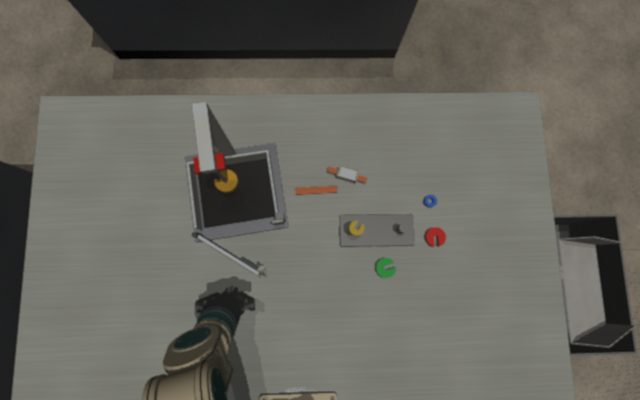

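View pics/scene11.png

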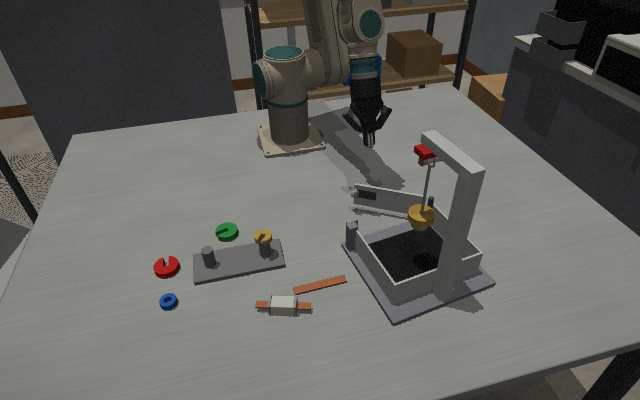

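Clear of everything, with the fingers shut above and behind the gate; the disc at scene (421,217) is seated. Descend behind the gate and work out the push arc.

```bash
python3 -m jog '[0,0,0,-1,2.8,-0.1,0,0,0,0,-2.2,6,-0.2,0,0,0,0,-3.3,9,-0.2,0,0,0,0,-3.84,10.4,-0.2,0,0,0,0,-3.84,10.4,-0.2,0]' 60
python3 - <<'E'
from h import *
s=ctrl.read_state();print(s["joint_pos"])
R=s["eef_rot"]
for al in (.714,.6,.5,.4,.3,.2,.1,.05,0): 
    g=gp(al,.18,.016); print(al,g,(R.T@(np.array([*g,.058])-s["position"])*100).round(2))
E
```

```text
time_s: 15.85
position: [0.3819, 0.1397, 0.0555]
eef_rot: [[0.941, 0.338, -0.004], [0.003, 0.001, 1.0], [0.338, -0.941, 0.0]]
wrist_force: [-0.6, 0.5, 0.3]
gripper_width: 0.0
[ 0.251  -0.1293 -0.9457  0.4191 -0.0826  0.2335]
0.714 [0.4167 0.1219] [ 3.35  0.94 -1.79]
0.6 [0.4336 0.1101] [ 4.94  1.51 -2.97]
0.5 [0.4495 0.1015] [ 6.43  2.04 -3.84]
0.4 [0.4661 0.0945] [ 7.99  2.61 -4.55]
0.3 [0.4834 0.0892] [ 9.62  3.19 -5.09]
0.2 [0.5011 0.0856] [11.28  3.79 -5.45]
0.1 [0.5191 0.0838] [12.97  4.4  -5.64]
0.05 [0.5281 0.0836] [13.82  4.7  -5.66]
0 [0.5371 0.0838] [14.67  5.01 -5.64]
```

```bash
python3 -m jog '[0,0,0,1.2,0.3,-0.6,0,0,0,0,2.4,0.65,-1.2,0,0,0,0,3.35,0.94,-1.8,0,0,0,0,4.2,1.2,-2.4,0,0,0,0,4.94,1.5,-2.97,0]'
python3 - <<'E'
from h import *
s=ctrl.read_state();R=s["eef_rot"]
for al in (.6,.5,.4,.3,.2,.15,.1,.05,0): 
    g=gp(al,.18,.016); print(al,(R.T@(np.array([*g,.058])-s["position"])*100).round(2))
cv2.imwrite("pics/t12.png",cv2.resize(cam("top")["color"][130:330,170:330],None,fx=3,fy=3)[:,:,::-1])
E
```

```text
time_s: 16.35
position: [0.4384, 0.1111, 0.0625]
eef_rot: [[0.938, 0.346, -0.004], [0.003, 0.003, 1.0], [0.346, -0.938, 0.002]]
wrist_force: [0.1, 0.5, 0.3]
gripper_width: 0.0003
0.6 [-0.6   0.25 -0.09]
0.5 [ 0.88  0.8  -0.96]
0.4 [ 2.44  1.37 -1.67]
0.3 [ 4.06  1.97 -2.21]
0.2 [ 5.72  2.58 -2.57]
0.15 [ 6.56  2.89 -2.69]
0.1 [ 7.41  3.2  -2.76]
0.05 [ 8.26  3.51 -2.78]
0 [ 9.1   3.82 -2.76]
```

View pics/t12.png

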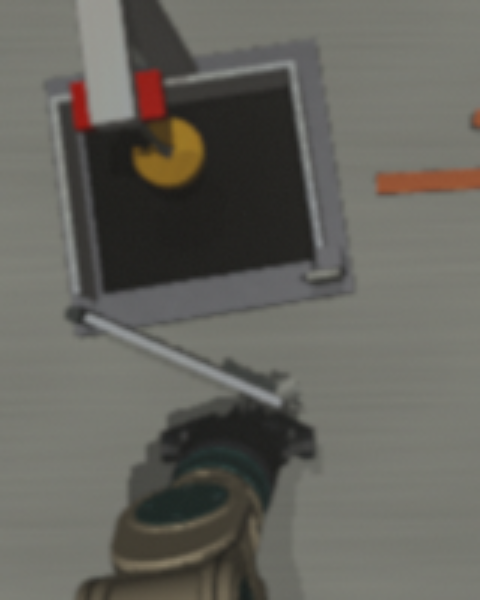

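The gate is moving: its free end at (285,400) is now less open. Continue along the arc to about 0.2 rad.

```bash
python3 -m jog '[0,0,0,0.9,0.6,-0.8,0,0,0,0,2.1,1.1,-1.5,0,0,0,0,3.3,1.6,-2,0,0,0,0,4.5,2.1,-2.3,0,0,0,0,5.7,2.6,-2.57,0]'
python3 - <<'E'
from h import *
s=ctrl.read_state();R=s["eef_rot"]; print(s["joint_pos"])
for al in (.15,.1,.05,0,-.05): 
    g=gp(al,.18,.016); print(al,(R.T@(np.array([*g,.058])-s["position"])*100).round(2))
cv2.imwrite("pics/t13.png",cv2.resize(cam("top")["color"][130:290,180:300],None,fx=3.7,fy=3.7)[:,:,::-1])
E
```

```text
time_s: 16.9
position: [0.5003, 0.0859, 0.0565]
eef_rot: [[0.939, 0.344, -0.004], [0.003, 0.003, 1.0], [0.344, -0.939, 0.002]]
wrist_force: [0.3, 0.1, 0.7]
gripper_width: -0.0001
[ 0.0511  0.0489 -0.7791  0.3922 -0.0146  0.0448]
0.15 [ 0.96  0.2  -0.15]
0.1 [ 1.81  0.51 -0.22]
0.05 [ 2.66  0.82 -0.24]
0 [ 3.51  1.13 -0.22]
-0.05 [ 4.35  1.44 -0.16]
```

View pics/t13.png

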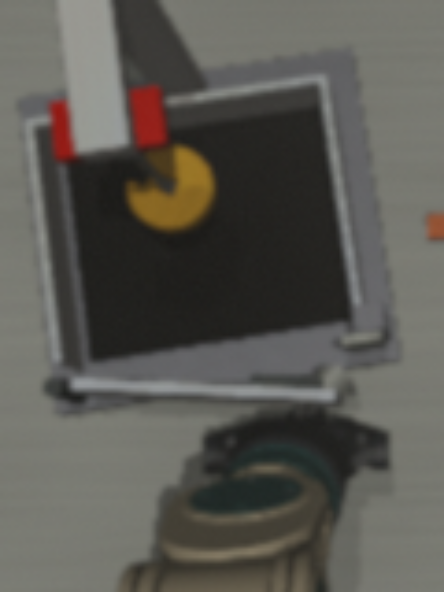

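```bash
python3 -m jog '[0,0,0,0.4,0.12,-0.1,0,0,0,0,0.8,0.23,-0.15,0,0,0,0,1.2,0.35,-0.2,0,0,0,0,1.6,0.48,-0.2,0,0,0,0,2,0.6,-0.2,0]';  python3 -m jog '[0,0,0,0.2,0.08,0,0,0,0,0,0.4,0.15,0,0,0,0,0,0.6,0.22,0,0]'
python3 - <<'E'
from h import *
s=ctrl.read_state(); print(s["wrist_force"],s["position"])
cv2.imwrite("pics/t14.png",cv2.resize(cam("top")["color"][170:290,180:300],None,fx=5,fy=5,interpolation=2)[:,:,::-1])
E
```

```text
time_s: 17.45
position: [0.5193, 0.0845, 0.0576]
eef_rot: [[0.94, 0.343, -0.004], [0.004, 0.003, 1.0], [0.343, -0.94, 0.002]]
wrist_force: [-2.7, 0.5, 0.4]
gripper_width: -0.0001
time_s: 17.75
position: [0.5252, 0.0846, 0.0573]
eef_rot: [[0.94, 0.342, -0.005], [0.004, 0.003, 1.0], [0.342, -0.94, 0.002]]
wrist_force: [-4.5, 1.1, 2.4]
gripper_width: 0.0001
[-4.5258  1.1355  2.3532] [0.5252 0.0846 0.0573]
```

View pics/t14.png

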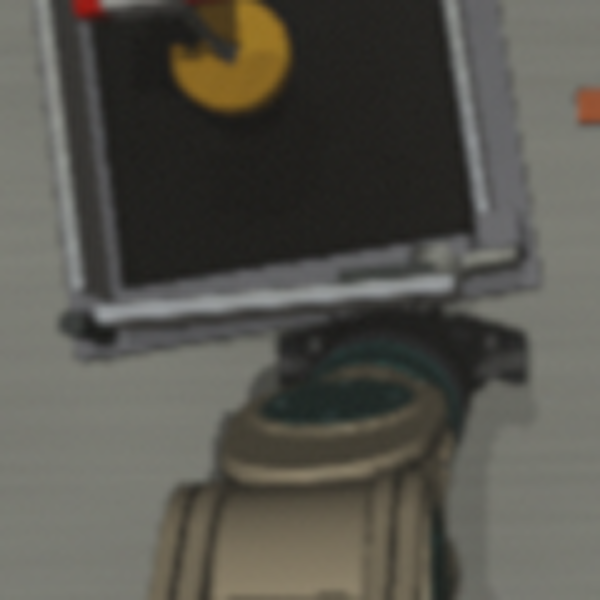

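The gate is riding the strike (−4.5 N) with about 10 mm left. Continue in small steps.

```bash
for i in 1; do python3 -m jog '[0,0,0,0.15,0.05,0,0,0,0,0,0.3,0.1,0,0,0,0,0,0.45,0.16,0,0]'; python3 -m jog '[0,0,0,0.1,0.03,0,0,0,0,0,0.2,0.07,0,0,0,0,0,0.3,0.1,0,0]'; done
```

```text
time_s: 18.1
position: [0.5314, 0.0844, 0.058]
eef_rot: [[0.939, 0.344, -0.004], [0.003, 0.003, 1.0], [0.344, -0.939, 0.002]]
wrist_force: [-1.1, 1.4, -0.6]
gripper_width: 0.0002
time_s: 18.4
position: [0.5345, 0.0844, 0.0581]
eef_rot: [[0.939, 0.344, -0.004], [0.003, 0.003, 1.0], [0.344, -0.939, 0.002]]
wrist_force: [-1.1, -0.4, -0.0]
gripper_width: -0.0
```

```bash
python3 -m jog '[0,0,0,0.1,0.03,0,0,0,0,0,0.15,0.05,0,0]'
```

```text
time_s: 18.6
position: [0.5369, 0.0842, 0.0587]
eef_rot: [[0.938, 0.346, -0.004], [0.003, 0.003, 1.0], [0.346, -0.938, 0.001]]
wrist_force: [0.3, 0.6, -0.8]
gripper_width: -0.0002
```

```bash
python3 -m jog '[0,0,0,0.1,0.03,0,0,0,0,0,0.2,0.07,0,0]'; python3 -m jog '[0,0,0,0.1,0.03,0,0,0,0,0,0.2,0.07,0,0]';python3 - <<'E'
from h import *
c=cam("top");s=cam("scene")
cv2.imwrite("pics/t15.png",np.hstack([cv2.resize(c["color"][200:250,250:300],(400,400),interpolation=2),cv2.resize(s["color"][180:260,330:410],(400,400),interpolation=2)])[:,:,::-1])
print(ctrl.read_state()["wrist_force"])
print([ (pj(c,[[*gp(al,r,0),.086] for r in (.014,.2)])).round(1).tolist() for al in (0,.05)])
E
```

```text
time_s: 18.8
position: [0.5379, 0.0844, 0.0582]
eef_rot: [[0.939, 0.343, -0.004], [0.003, 0.003, 1.0], [0.343, -0.939, 0.001]]
wrist_force: [-2.6, -0.6, 2.2]
gripper_width: -0.0002
time_s: 19.0
position: [0.5382, 0.0844, 0.0572]
eef_rot: [[0.94, 0.34, -0.004], [0.004, 0.003, 1.0], [0.34, -0.94, 0.001]]
wrist_force: [-8.1, -0.6, 4.3]
gripper_width: -0.0001
[-5.4694 -0.3344  3.7028]
[[[198.6, 231.1], [269.6, 219.9]], [[198.6, 231.4], [270.1, 223.7]]]
```

View pics/t15.png

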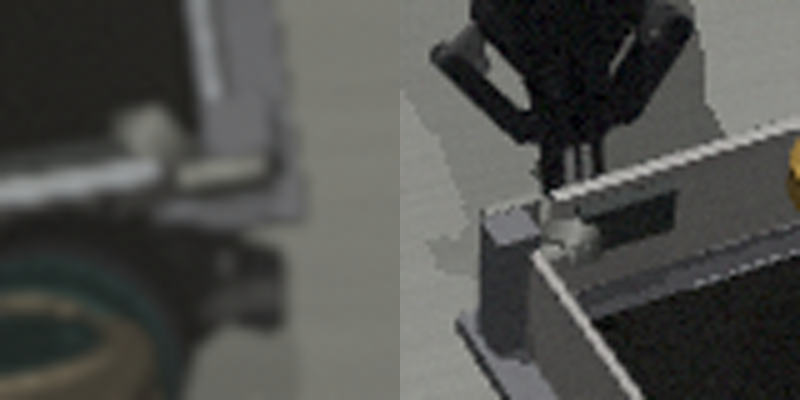

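The TCP has stopped at x≈0.538, which is the predicted shut position, and the force is rising against the stop. One more small push to be sure, then back off.

```bash
python3 -m jog '[0,0,0,0.1,0.03,0,0,0,0,0,0.2,0.07,0,0,0,0,0,0.25,0.09,0,0,0,0,0,0.25,0.09,0,0]'; python3 -m jog '[0,0,0,-1,-0.35,0,0,0,0,0,-3,-1,0,0,0,0,0,-6,-2,0,0,0,0,0,-9,-3.2,0,0,0,0,0,-9,-6,0,0]'
python3 - <<'E'
from h import *
for i in range(4): c=cam("top")
s=cam("scene"); print(ctrl.read_state()["position"],ctrl.read_state()["wrist_force"])
print(pj(c,[[*gp(0,r,0),.086] for r in (.014,.2)]),pj(s,[[*gp(0,r,0),.086] for r in (.014,.2)]))
cv2.imwrite("pics/t16.png",np.hstack([cv2.resize(c["color"][150:250,180:300],(480,400),interpolation=2),cv2.resize(s["color"][180:260,330:410],(320,320),interpolation=2,dst=None) if 0 else cv2.resize(s["color"][180:280,335:415],(320,400),interpolation=2)])[:,:,::-1])
save(s,"pics/s16.png")
E
```

```text
time_s: 19.5
position: [0.5383, 0.0845, 0.056]
eef_rot: [[0.942, 0.336, -0.005], [0.004, 0.003, 1.0], [0.336, -0.942, 0.001]]
wrist_force: [-9.8, -0.3, 7.0]
gripper_width: -0.0001
time_s: 20.0
position: [0.429, 0.0836, 0.0783]
eef_rot: [[0.943, 0.332, -0.004], [0.004, 0.002, 1.0], [0.332, -0.943, 0.001]]
wrist_force: [-0.8, 0.2, -0.5]
gripper_width: 0.0001
[0.4389 0.084  0.0843] [ 0.6816 -0.0177  0.0707]
[[198.5504 231.127 ]
 [269.6392 219.8973]] [[427.6436 198.4033]
 [360.4381 218.5263]]
```

View pics/t16.png

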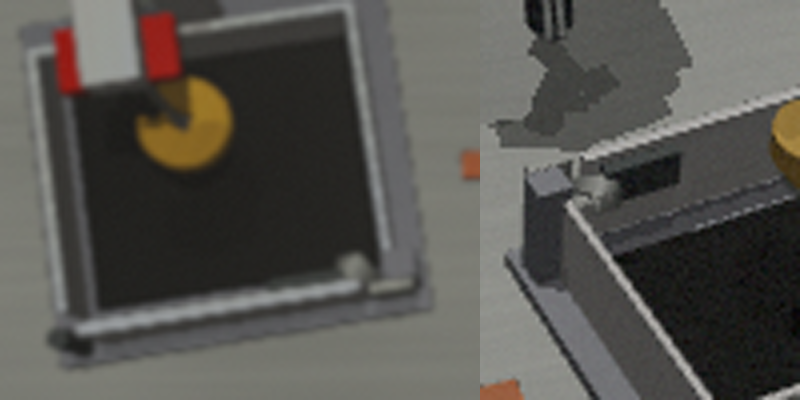

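View pics/s16.png

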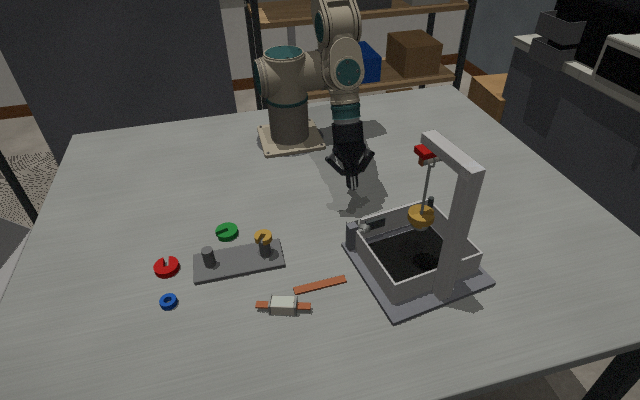

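The gate looks shut, parallel to the front edge, and everything else is in place. To check that the bolt sprung back, compare gate-frame rectified views before and now.

Run:
```python
from h import *
out=[]
for nm in ("top","scene"):
    c=cam(nm); old=cv2.imread(f"pics/{nm}0.png")[:,:,::-1]
    for im,al in ((old,.72),(c["color"],0.0)):
        r=np.linspace(.15,.23,400); o=np.linspace(.02,-.04,300)  # rows: outer ->inner
        rr,oo=np.meshgrid(r,o); d=-ey*np.cos(al)-ex*np.sin(al); n=-ex*np.cos(al)+ey*np.sin(al)
        z=.075 
        P=np.stack([H[0]+rr*d[0]+oo*n[0],H[1]+rr*d[1]+oo*n[1],np.full_like(rr,z)],-1).reshape(-1,3)
        uv=pj(c,P).astype(np.float32).reshape(300,400,2)
        w=cv2.remap(np.ascontiguousarray(im),uv[:,:,0],uv[:,:,1],cv2.INTER_CUBIC); out.append(np.clip(w.astype(float)*1.5,0,255).astype(np.uint8))
im=np.vstack([np.hstack(out[:2]),np.hstack(out[2:])]); cv2.imwrite("pics/cmp.png",im[:,:,::-1])
```

```text
(no output)
```

View pics/cmp.png

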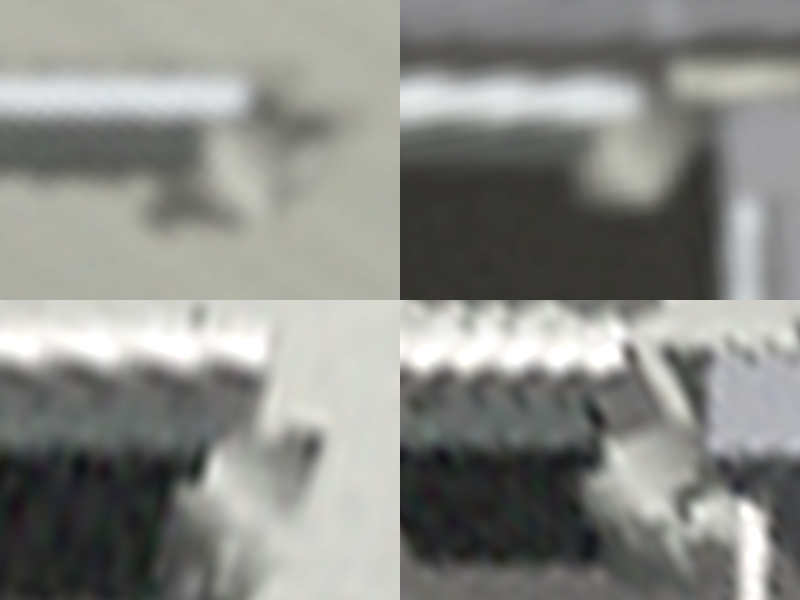

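In gate coordinates the bolt reaches just as far past the panel end as it did when open (about 207 mm; pressed in it would be 8 mm less). It also sits behind the strike, so the latch is out. The force trace agrees: about 4.5 N riding the strike, then near 0, then up to 10 N at the stop. The robot touches nothing. Handing in.

```bash
python3 -c "
from workcell import ctrl
print(ctrl.read_state()['time_s'],ctrl.read_state()['wrist_force']); print(ctrl.finish_job())"
```

```text
20.35 [ 0.04832239  0.79494817 -0.66501114]
the job is handed in; nothing more can be done
None
```

I took the larger brass mass off the rest and slid it onto the hanger stem. I lowered it onto the small mass, let go, and pushed the gate shut; the job was handed in at about 20.4 s.

- **Mass:** In both cameras it matches the seated position, with its top at 160 mm. The weight came off the wrist as it touched down, then about 5 N of contact built up. It already carried its turn when it slid on: its slot points about 70° and the lower one about 0–5° (world axes), so they are roughly 65° apart.
- **Gate:** The fingers stopped at the predicted shut position, and the gate lines up with the tester front to within about 0.01 rad. The push force rose to about 4.5 N over the strike, dropped to near zero, then reached about 10 N at the stop. The bolt looks fully sprung out behind the strike, though this is judged from images because the latch has no direct reading.
- **Other parts:** The other small mass, fuse, busbar, spacer and coloured discs look unmoved in the last scene picture. The wrist reads about 1 N or less, so the robot is touching nothing.
- **Disagreements:** The two cameras differed by 1–3 mm on the mass's position. I saw about 3 N sideways during the slide-in, which was gone after a 1.5 mm correction. Joint 3 ran close to its lower limit (−1.077 against −1.08) on the approach to the rest. It stayed inside the limit in every reading I took.

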